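Push the fume cabinet's sash up to its height marker

ROBOT

A 7-joint arm with a two-finger parallel gripper is mounted at the origin on the work surface. World frame = base frame: x ahead of the robot, y to its left, z up, the work surface at z = 0. Lengths are in mm, angles in rad, forces in N, time in s.
With the tool pointing down it reaches from about 400 to 875 mm from the base axis. Payload 4.4 kg.
Tool frame: the origin (TCP) lies at the very end of the fingers, on their centre line; the grasp point (between the pads) lies 19 mm behind it; y points along the fingers, z is the direction in which the jaws open and shut, and the axes are right-handed (so a half turn about y gives the same grasp; the last joint's range is limited). The gripper opens to 85 mm and grips with 20 to 120 N. Pads are 22 mm wide; open, the fingers measure 114 mm over their backs; the gripper's body (76 mm by 85 mm) begins 54 mm behind the grasp point. The pads swing forward as they close: fully open they stand 13 mm farther back than shut.
Start: joints at [-1.191, 0.628, 0.038, 1.517, -0.027, 0.996, -0.02], TCP at [280.246, 586.498, 231.313] pointing down, gripper open.
Joint ranges: [-3.06, 3.06], [-0.37, 2.12], [-1.25, 1.32], [0.18, 2.47], [-1.1, 4.24], [0.23, 1.98], [-2.94, 2.94]. Speed limits (rad/s): [2.57, 2.57, 3.14, 3.14, 3.14, 3.14, 3.14].

INTERFACE

Orientations are given as [roll, pitch, yaw] about the fixed x, y, z axes, in that order (R = Rz(yaw) Ry(pitch) Rx(roll)).
In Python, from cell import ctrl, imaging, finish_job gives the robot as it stands.
- The arm moves only by the shell command python3 -m inch 'ROWS'. ROWS is JSON, one flat list of numbers, 7 for each row, row after row: the opening, from 0 (shut) to 1 (fully open), then the shift along the tool's x, y, z in cm, then the turn, a rotation vector about the tool's x, y, z in degrees. A call has 1 to 12 rows; each row is the pose to reach, as a shift and turn from the pose commanded when the call began, along the tool's axes at that moment; what a row does not reach only later rows make up. A row lasts 1/10 s, in which the tool goes at most 50 mm and 8.59 degrees, less where a joint would pass 70% of its speed; a pose out of reach is approached as far as the arm can. A call with a gripper value outside its range is refused whole. The fingers move at their own pace and stop on an object; the grip force is fixed at half the most. Time passes only in rows, so rows that repeat a pose let the fingers close. It gives the time, the measured TCP pose, the force and the opening at its end, in the units of the state.
- ctrl.read_state(): the state, without advancing time (a new reading comes with each control period).
- imaging.get_image(name): name is "side" or "top" or "wrist"; returns a dict with "img" (420x560x3 uint8, red, green, blue), "fx", "fy", "cx", "cy" (pixels), "dist" ([k1, k2, p1, p2, k3] as OpenCV has them; the pictures are not rectified), "R" (3x3) and "t" (3): a world point X has camera coordinates R X + t. Camera axes: x right, y down, z forward; pixel columns grow to the right and rows downward; lengths in mm; the calibration is good to about 2 mm. A picture is of the moment at which its call begins. There is no depth.
- finish_job(): hands the job in, once; it reports no verdict.
The state is a dict: "clock": time; "qpos": joint angles; "qd": joint speeds; "tau": joint torques, N m; "eef_pos": TCP position; "tool_rot": TCP orientation; "force": force on the tool from outside, world axes, zero at the start; "torque": the same for the moment, N m; "width": finger opening in mm.
Only numpy, scipy, OpenCV 4.12 (cv2) and the standard library are available. Lean on these libraries where they do the work, as an engineer would, in place of code of your own. Each camera call takes 0.05 s, during which the arm holds its last target.

TASK

The counterweighted sash of the bench-top fume cabinet stands low: get your fingertips beneath the lip along its bottom edge, at a part of the lip with nothing tall standing before it, and push it gently up until the lip's lower edge is level with the pointer clamped on the right-hand post, not past it, then take the hand away. Do not pinch the lip or press on the clear pane, and leave the bottles, the dish and the other loose things standing where they are.

Things in the scene. Friction and masses are not known exactly. Their poses are not given: they have to be found in the camera images.
- sash (a joint): how far the sash stands above its low stop, in m (0 = low stop, 0.23 = upper stop). The sash slides straight up in the cabinet's front posts, weighs about 0.85 kg and is balanced by counterweights hidden in the posts: it stays wherever it is left. Raising it slowly takes about 3 to 6 N.
- lip (a point): aluminium flange along the sash's bottom edge: 440 mm long, 34 mm deep (towards the robot), 14 mm thick, underside flat. Origin: middle of its lower front edge (nearest the robot), 120 mm above the bench at the low stop; x points into the cabinet, y left along the lip, z up. At x = 34 mm the sash's upright rail (45 mm high) rises, with the clear pane above. Below the lip is open air down to the cabinet's floor.
- hood: the fixed bench-top fume cabinet with clear walls, 350 mm deep, 530 mm wide, 730 mm tall; origin on the bench, 150 mm behind the front edge of its floor, half-way across, x away from the robot, y left, z up. Floor 20 mm thick, its rounded front sill ends at x = -158 mm; the lip's front edge is at x = -175 mm. Front posts 34 mm square at x = -135 mm, y = +-245 mm.
- mark (a point): tip of the height marker's pointer, mid-thickness: a level steel blade 4 mm thick on a steel collar (50 mm square, 24 mm high) clamped round the cabinet's right front post (right as seen from the robot, -y); it reaches towards the robot past the right end of the lip. The lip's lower edge should stop at this height, 90 to 200 mm above its start.
- reagent_mid (a point): brown glass reagent bottle with black cap, 64 mm across, 150 mm tall, on the bench in front of the cabinet, about 85 mm before the lip; the point is its centre half-way up. To be left alone.
- washbottle_mid (a point): white plastic wash bottle with bent spout, 62 mm across, 168 mm tall with spout, which reaches 50 mm from its axis, in front of the cabinet, about 85 mm before the lip; the point is on its axis 70 mm above its foot. To be left alone.
- dish_mid (a point): low white ceramic dish, 84 mm across, 20 mm tall, in front of the cabinet, about 85 mm before the lip; low enough to reach over; the point is its centre half-way up. The two bottles and the dish stand in a row along the lip, about 130 mm apart, in any order. To be left alone.
- jar_mid (a point): small glass jar with white lid, 52 mm across, 75 mm tall, inside the cabinet; the point is its centre half-way up. To be left alone.
- beaker_mid (a point): small glass beaker, 60 mm across, 80 mm tall, inside the cabinet; the point is its centre half-way up. To be left alone.
- tipbox_mid (a point): pipette tip box, grey with white lid, 127 x 87 x 71 mm, on the bench left of the cabinet; the point is its centre. To be left alone.
- rack_mid (a point): white tube rack with capped tubes, 100 x 200 mm, 102 mm tall, on the bench right of the cabinet; the point is its centre half-way up. To be left alone.

How it is judged:
By the outcome, as a careful person would: the job done as asked, in the order asked, and still so for the second after the job is handed in, with the robot touching nothing.
It also fails if it takes over 46 s, if anything falls off the work surface, if the arm or the gripper's body presses on something with over 40 N, if the wrist force passes 120 N, or if a joint passes its speed limit or range.

## Working session

There is one attempt and no reset: what is moved stays moved. The work goes in short steps, Python scripts to look and compute and a shell command to move; the robot and the scene stay as the last step left them, time stands still between calls to the robot, and variables do not carry over. Pictures are saved under pics/ and viewed, and the job is handed in when it is done.

```bash
ls; mkdir -p pics
python3 - <<'E'
from cell import ctrl, imaging
import cv2,json,numpy as np
s=ctrl.read_state(); print(s)
for n in ["side","top","wrist"]:
    d=imaging.get_image(n); cv2.imwrite(f"pics/{n}0.png",d["img"][:,:,::-1])
    json.dump({k:(np.array(v).tolist()) for k,v in d.items() if k!="img"},open(f"{n}_cal.json","w"))
    print(n,d["fx"],d["cx"],d["cy"],np.round(d["dist"],3),np.round(-np.array(d["R"]).T@d["t"]))
E
```

```text
pics
{'clock': 0.0, 'qpos': array([-1.19079663,  0.62933974,  0.03843086,  1.51840198, -0.02699292,
        0.99626859, -0.02001061]), 'qd': array([ 1.32384203e-03, -1.04490919e-03,  1.08176995e-03,  1.82437044e-03,
        9.33462990e-05,  1.44700507e-04,  3.86703331e-04]), 'tau': array([ 7.68371192e-04, -5.63412988e+01,  1.22617297e+00, -1.93456596e+01,
        1.08867983e-02,  1.03514155e-02, -3.29712202e-05]), 'eef_pos': array([279.96413266, 585.91563703, 230.38214969]), 'tool_rot': array([-1.57269611e+00, -2.47564747e-05, -4.45798224e-01]), 'force': array([-0.11822   ,  0.39478382,  0.34416287]), 'torque': array([ 0.0101111 , -0.02972325, -0.01682333]), 'width': 85.51082275011186}
side 451.91266138038594 279.7281499767759 212.27847561106282 [-0.13  0.    0.    0.    0.  ] [ 612.  450. 1560.]
top 469.88688394057755 283.2350784930377 205.4163288262316 [0.03 0.   0.   0.   0.  ] [ 403.  -16. 1699.]
wrist 310.0807049503787 273.923222255401 211.9151197965672 [-0.023  0.     0.     0.     0.   ] [210. 620. 373.]
```

View pics/side0.png

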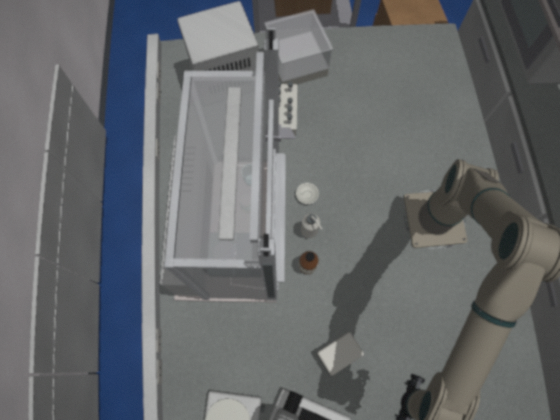

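View pics/top0.png

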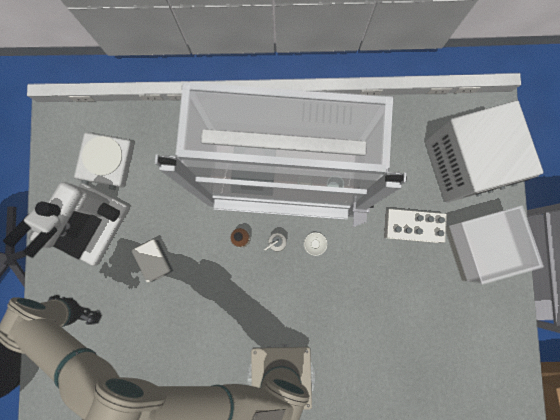

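View pics/wrist0.png

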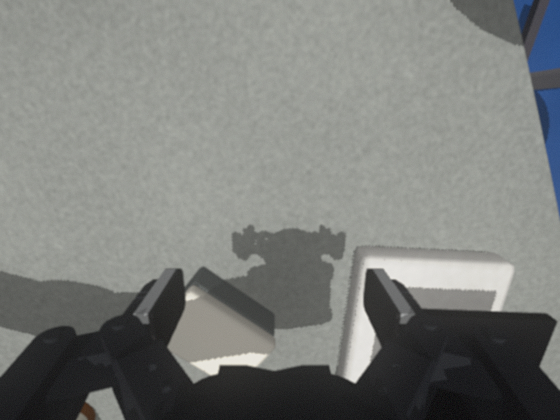

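Run:
```python
import cv2
a=cv2.imread("pics/top0.png")[150:270,170:410]; cv2.imwrite("pics/top0c.png",cv2.resize(a,None,fx=3.3,fy=3.3,interpolation=cv2.INTER_CUBIC))
a=cv2.imread("pics/side0.png")[90:300,220:350]; cv2.imwrite("pics/side0c.png",cv2.resize(a,None,fx=2.85,fy=2.85,interpolation=cv2.INTER_CUBIC))
a=cv2.imread("pics/top0.png")[190:230,335:385]; cv2.imwrite("pics/top0d.png",cv2.resize(a,None,fx=12,fy=12,interpolation=cv2.INTER_CUBIC))
```

```text
(no output)
```

View pics/top0c.png

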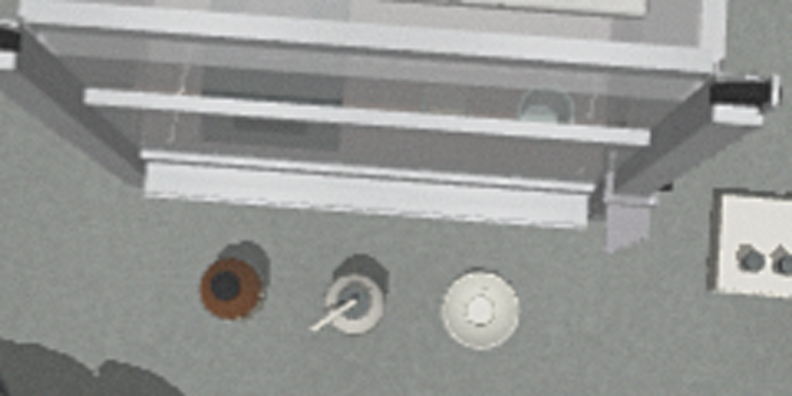

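View pics/side0c.png

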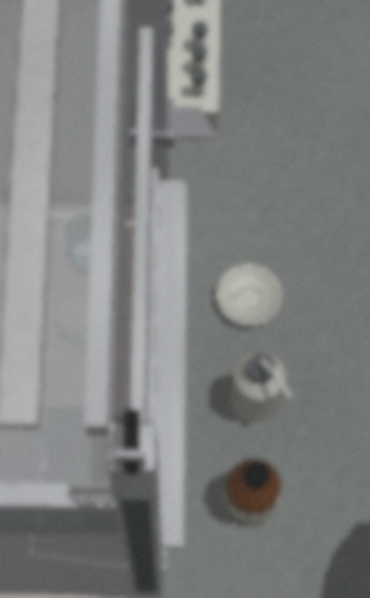

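View pics/top0d.png

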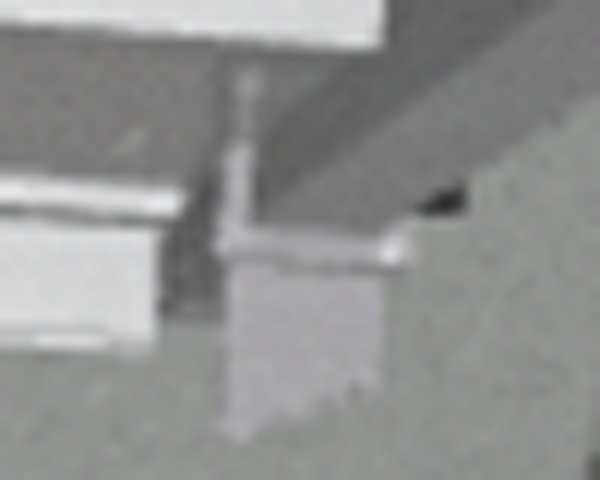

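```bash
cat > h.py <<'E'
import json,cv2,numpy as np
from scipy.optimize import least_squares
def cal(n):
    if isinstance(n,dict): return n
    return json.load(open(f"{n}_cal.json"))
def K(c): return np.array([[c["fx"],0,c["cx"]],[0,c["fy"],c["cy"]],[0,0,1.]])
def ray(n,uv):
    c=cal(n); p=cv2.undistortPoints(np.array([[uv]],float),K(c),np.array(c["dist"])).ravel()
    R=np.array(c["R"]);t=np.array(c["t"]); d=R.T@np.array([*p,1]); return -R.T@t,d/np.linalg.norm(d)
def atz(n,uv,z):
    o,d=ray(n,uv); return o+d*(z-o[2])/d[2]
def tri(obs):
    A=np.zeros((3,3));b=np.zeros(3);L=[]
    for n,uv in obs:
        o,d=ray(n,uv);M=np.eye(3)-np.outer(d,d);A+=M;b+=M@o;L.append((o,M))
    X=np.linalg.solve(A,b); return X,[float(np.linalg.norm(M@(X-o))) for o,M in L]
def proj(n,X):
    c=cal(n);R=np.array(c["R"]);t=np.array(c["t"])
    return cv2.projectPoints(np.array(X,float).reshape(-1,1,3),cv2.Rodrigues(R)[0],t,K(c),np.array(c["dist"]))[0].reshape(-1,2)
E
python3 - <<'E'
from h import *
np.set_printoptions(precision=1,suppress=True)
print("mark",tri([("top",(354.6,226)),("side",(295.4,136.7))]))
# lip front corners: top crop L (145,195) R (587,227) lower/upper edge
T=lambda u,v:(170+u/3.3,150+v/3.3)
S=lambda u,v:(220+u/2.85,90+v/2.85)
print("lipR",tri([("top",T(587,227)),("side",S(187,182))]))
print("lipL",tri([("top",T(145,195)),("side",S(183,546))]))
for z in(120,134): print(z,atz("top",T(587,227),z),atz("top",T(145,195),z),atz("side",S(187,182),z),atz("side",S(183,546),z))
print("dish",atz("top",T(480,311),18),atz("side",S(249,296),18))
print("wash foot/top",tri([("top",T(355,300)),("side",S(262,367))]), "spout",tri([("top",T(313,328)),("side",S(286,396))]))
print("reag",atz("top",T(226,287),150),atz("side",S(257,474),150))
E
```

```text
mark (array([ 501.8, -237.6,  262.5]), [1.1305109224372454, 1.130510922437353])
lipR (array([ 533.1, -233.3,  151.5]), [1.8542843802546578, 1.854284380254959])
lipL (array([576.7, 207.6, 154.6]), [0.3978540821241815, 0.3978540821243545])
120 [ 537.5 -238.5  120. ] [581.  212.4 120. ] [ 529.7 -247.7  120. ] [575.5 201.8 120. ]
134 [ 536.4 -236.5  134. ] [579.4 210.4 134. ] [ 530.5 -240.9  134. ] [575.8 204.2 134. ]
dish [ 457.9 -133.7   18. ] [ 459.5 -129.2   18. ]
wash foot/top (array([466.5,   0.8, 127.8]), [2.025621606869078, 2.025621606869082]) spout (array([441.4,  42.3, 137.9]), [0.5469801762076862, 0.5469801762076589])
reag [483.4 128.  150. ] [486.3 133.3 150. ]
```

```bash
python3 -m inch '[0,4,-1,-5,0,6,0, 0,8,-2,-10,0,12,0, 0,12,-3,-15,0,19,0, 0,16,-4,-20,0,26,0, 0,20,-5,-25,0,33,0, 0,24,-6,-30,0,40,0, 0,28,-6,-35,0,47,0, 0,31,-7,-40,0,54,0, 0,34,-8,-45,0,61,0, 0,37,-8,-49,0,67,0, 0,40,-8,-53,0,72,0, 0,42,-8,-56,0,75,0]'; python3 -c "
from cell import ctrl
print(ctrl.read_state()['qpos'])"
```

```text
clock: 1.35
eef_pos: [400.2, 2.3, 306.2]
tool_rot: [-1.57, 0.001, -1.757]
force: [-0.1, -1.1, 0.2]
width: -0.1
[-0.54409121  0.19058558  0.56236821  2.06114747 -0.128012    0.921681
 -0.0987202 ]
```

```bash
cat > data.py <<'E'
D=[([-1.19079663,0.62933974,0.03843086,1.51840198,-0.02699292,0.99626859,-0.02001061],[279.964,585.916,230.382],[-1.57269611,0,-.4457982]),
([-0.54409121,0.19058558,0.56236821,2.06114747,-0.128012,0.921681,-0.0987202],[400.2,2.3,306.2],[-1.57,.001,-1.757])]
E
cat > kin.py <<'E'
import numpy as np, itertools
from scipy.spatial.transform import Rotation as Ro
def frames(q,s):
    ax="zyzyzyz"; R=Ro.identity(); out=[]
    for a,qi,si in zip(ax,q,s): R=R*Ro.from_euler(a,qi*si); out.append(R)
    return out
E
python3 - <<'E'
from data import D; from kin import *
from scipy.optimize import least_squares
for s in itertools.product([1,-1],repeat=4):
    S=[s[0],1,s[1],1,s[2],1,s[3]]
    # R_meas = Rz(o) F T ; T = F^-1 Rz(-o) Rm same for both
    def f(p):
        r=[]
        for q,x,e in D:
            F=frames(q,S)[-1]; r+=list((Ro.from_euler('xyz',e).inv()*Ro.from_euler('z',p[0])*F*Ro.from_rotvec(p[1:4])).as_rotvec())
        return r
    best=min((least_squares(f,np.r_[o,v]) for o in(0,3.14,1.57,-1.57) for v in ([0,0,0],[1.5,0,0],[-1.5,0,0],[0,2.2,2.2],[-1.2,1.2,1.2],[1.2,1.2,-1.2])),key=lambda r:r.cost)
    print(S,best.cost,best.x)
E
```

```text
[1, 1, 1, 1, 1, 1, 1] 1.7194312131603782 [ 1.65900285  1.46754417 -0.66387707 -0.66485165]
[1, 1, 1, 1, 1, 1, -1] 1.5192072729818775 [ 1.65467769  1.43495011 -0.75868936 -0.75958925]
[1, 1, 1, 1, -1, 1, 1] 1.5603523705173044 [-0.1956505  -0.48946215  2.18651016  2.45947245]
[1, 1, 1, 1, -1, 1, -1] 1.3714070962285314 [-0.22181315 -0.31540877  2.14471172  2.38381882]
[1, 1, -1, 1, 1, 1, 1] 0.6256430612927243 [3.61095089 1.41032657 0.43129163 0.36023509]
[1, 1, -1, 1, 1, 1, -1] 0.508559766257055 [3.49097913 1.44171105 0.2495723  0.17578958]
[1, 1, -1, 1, -1, 1, 1] 0.5261254080625062 [ 1.76890562  1.27837955 -1.09580633 -1.09644434]
[1, 1, -1, 1, -1, 1, -1] 0.41813744961063914 [ 1.78819279  1.23472967 -1.16977504 -1.17031005]
[-1, 1, 1, 1, 1, 1, 1] 0.4416483398303755 [-0.12360034  1.45452874 -0.70125233 -0.70091919]
[-1, 1, 1, 1, 1, 1, -1] 0.34322806780662063 [-0.10592346  1.4266112  -0.77892625 -0.77861309]
[-1, 1, 1, 1, -1, 1, 1] 0.36703846614858326 [ 4.42964423 -0.56270583  2.22517378  2.51141459]
[-1, 1, 1, 1, -1, 1, -1] 0.27912794704026556 [ 4.29596742 -0.2468396   2.13849654  2.40093827]
[-1, 1, -1, 1, 1, 1, 1] 0.025948123651294244 [1.90622468 1.4042907  0.43557188 0.40474051]
[-1, 1, -1, 1, 1, 1, -1] 0.009962931637756817 [1.78550994 1.43471973 0.25404375 0.21897383]
[-1, 1, -1, 1, -1, 1, 1] 0.006184300073267087 [ 0.0198013   1.27143875 -1.10665368 -1.10651766]
[-1, 1, -1, 1, -1, 1, -1] 5.254923927178363e-09 [ 0.04126418 -2.49877951  2.39817158  2.39785363]
```

```bash
cat >> kin.py <<'E'
S=[-1,1,-1,1,-1,1,-1]
B0=Ro.from_euler('z',0.04126418); T=Ro.from_rotvec([-2.49877951,2.39817158,2.39785363])
E
python3 - <<'E'
from data import D; from kin import *
M=[];b=[]
for q,x,e in D:
    F=frames(q,S); z=np.array([0,0,1.])
    M.append(np.c_[z,B0.apply(F[1].apply(z)),B0.apply(F[3].apply(z)),B0.apply(F[5].apply(z))]); b.append(x)
M=np.vstack(M);b=np.hstack(b)
p,res,rk,sv=np.linalg.lstsq(M,b,rcond=None);print(p,M@p-b,sv); print(T.as_matrix().round(3))
E
```

```text
[-21732.22450222    400.96277786    444.49664915 -21896.94158485] [-45.87082538  20.59948132  16.17538321  -2.83634767   7.54631748
 -16.17538321] [2.51161227e+00 1.27653559e+00 2.49518515e-01 1.08963319e-03]
[[ 0.041 -0.    -0.999]
 [-0.999  0.    -0.041]
 [ 0.     1.    -0.   ]]
```

```bash
python3 -m inch '[0,0,-2,0,0,0,-8, 0,0,-4,0,0,0,-16, 0,0,-6,0,5,0,-24, 0,0,-6,0,10,0,-30]'; python3 -c "
from cell import ctrl
s=ctrl.read_state()
print(s['qpos'],s['eef_pos'],s['tool_rot'])"
```

```text
clock: 1.75
eef_pos: [403.0, 4.7, 368.1]
tool_rot: [-1.368, -0.52, -1.812]
force: [0.5, 0.6, -1.4]
width: 0.2
[-1.00126205  0.21502486  0.57943674  2.00507801  0.45610649  1.15687553
 -0.83876785] [403.03738813   4.70464366 368.05398894] [-1.36772858 -0.51976671 -1.8117985 ]
```

```bash
cat >> data.py <<'E'
D.append(([-1.00126205,0.21502486,0.57943674,2.00507801,0.45610649,1.15687553,-0.83876785],[403.037,4.705,368.054],[-1.36772858,-0.51976671,-1.8117985]))
E
cat >> kin.py <<'E'
B0=Ro.identity(); T=Ro.from_matrix([[0,0,-1],[-1,0,0],[0,1,0]])
E
python3 - <<'E'
from data import D; from kin import *
M=[];b=[]
for q,x,e in D:
    F=frames(q,S); z=np.array([0,0,1.]);X=np.array([1.,0,0])
    print((Ro.from_euler('xyz',e).inv()*F[-1]*T).as_rotvec())
    M.append(np.c_[z,F[1].apply(z),F[3].apply(z),F[5].apply(z)]); b.append(x)
M=np.vstack(M);b=np.hstack(b)
p,res,rk,sv=np.linalg.lstsq(M,b,rcond=None);print(p,M@p-b,sv)
E
```

```text
[-4.95975883e-09  7.24105391e-08 -2.47550294e-05]
[-1.72743770e-06  1.38649946e-04 -1.49979557e-04]
[ 4.42377379e-09 -2.02713635e-09 -7.99547206e-10]
[426.66603614 517.02375336 406.34979072 388.20978709] [-26.67746856   6.30324187   4.571629     6.65743581  20.5071424
  -5.42911805   0.21959884   0.33963487   0.85748904] [3.07158085 1.51702746 0.44594597 0.25524685]
```

```bash
cat >> kin.py <<'E'
P=np.array([426.7,517.,406.3,388.2])
def fk(q):
    F=frames(q,S);z=np.array([0,0,1.])
    return P[0]*z+P[1]*F[1].apply(z)+P[2]*F[3].apply(z)+P[3]*F[5].apply(z),F[-1]*T
def rel(q0,q1):
    p0,R0=fk(q0);p1,R1=fk(q1)
    return np.round(R0.inv().apply(p1-p0)/10,1),np.round(np.degrees((R0.inv()*R1).as_rotvec()),0),p1.round(),R1.as_matrix()[:,1].round(2)
E
python3 - <<'E'
from kin import *
q=np.array([-1.00126205,0.21502486,0.57943674,2.00507801,0.45610649,1.15687553,-0.83876785])
for a in(.8,1.2,1.6,2,2.4,2.8,3.14):
    q1=q.copy();q1[4]=a; print(a,*rel(q,q1))
E
```

```text
0.8 [ 7.4 -1.9  9.5] [ 13.  -8. -12.] [479. -60. 438.] [ 0.27 -0.69 -0.67]
1.2 [13.3 -8.6 20.4] [ 29. -17. -26.] [568. -90. 544.] [ 0.5  -0.77 -0.4 ]
1.6 [ 15.4 -19.1  29.7] [ 45. -26. -40.] [645. -66. 659.] [ 0.7 -0.7 -0.1]
2 [ 13.4 -31.7  35.7] [ 60. -36. -54.] [699.   8. 767.] [ 0.84 -0.51  0.18]
2.4 [  7.6 -44.4  37.7] [ 76. -45. -68.] [719. 121. 850.] [ 0.89 -0.22  0.39]
2.8 [ -1.1 -55.3  35.1] [ 91. -54. -82.] [704. 254. 895.] [0.85 0.12 0.51]
3.14 [ -9.7 -61.7  29.8] [105. -62. -94.] [665. 367. 898.] [0.75 0.41 0.51]
```

```bash
cat >> kin.py <<'E'
def go(pos,ydir,zdir=None,xdir=None):
    """rows to reach pos with tool y along ydir, tool x nearest xdir"""
    from cell import ctrl
    s=ctrl.read_state();R=Ro.from_euler('xyz',s['tool_rot'])
    y=np.array(ydir,float);y/=np.linalg.norm(y);x=np.array(xdir,float);x-=x@y*y;x/=np.linalg.norm(x)
    R1=Ro.from_matrix(np.c_[x,y,np.cross(x,y)])
    print("shift cm",(R.inv().apply(np.array(pos)-s['eef_pos'])/10).round(2),"turn",np.degrees((R.inv()*R1).as_rotvec()).round(1))
    print("now x,y,z axes",R.as_matrix().T.round(2).tolist(),"pos",s['eef_pos'].round(1),"q",s['qpos'].round(3))
E
python3 - <<'E'
from kin import *
from cell import ctrl
q=ctrl.read_state()['qpos'];q[4]=1.6
print(fk(q)[1].as_matrix().round(2))
R=fk(q)[1].as_matrix()
go([430,-150,400],R[:,1],xdir=R[:,0])
go([430,-150,400],[1,-.4,0],xdir=[0,-.2,1])
go([430,-150,400],[1,-.4,0],xdir=[-.4,-1,0])
go([430,-150,400],[1,-.4,0],xdir=[.4,1,0])
E
```

```text
[[-0.08  0.7   0.71]
 [-0.22 -0.7   0.68]
 [ 0.97 -0.1   0.21]]
shift cm [14.07  5.55  5.3 ] turn [ 44.6 -26.4 -40.1]
now x,y,z axes [[-0.21, -0.84, 0.5], [0.08, -0.52, -0.85], [0.98, -0.14, 0.18]] pos [403.    4.7 368.1] q [-1.001  0.215  0.579  2.005  0.456  1.157 -0.839]
shift cm [14.07  5.55  5.3 ] turn [ 66.4 -37.7 -37.3]
now x,y,z axes [[-0.21, -0.84, 0.5], [0.08, -0.52, -0.85], [0.98, -0.14, 0.18]] pos [403.    4.7 368.1] q [-1.001  0.215  0.579  2.005  0.456  1.157 -0.839]
shift cm [14.07  5.55  5.3 ] turn [74.3 30.1 13.7]
now x,y,z axes [[-0.21, -0.84, 0.5], [0.08, -0.52, -0.85], [0.98, -0.14, 0.18]] pos [403.    4.7 368.1] q [-1.001  0.215  0.579  2.005  0.456  1.157 -0.839]
shift cm [14.07  5.55  5.3 ] turn [  17.2 -118.9  -93.3]
now x,y,z axes [[-0.21, -0.84, 0.5], [0.08, -0.52, -0.85], [0.98, -0.14, 0.18]] pos [403.    4.7 368.1] q [-1.001  0.215  0.579  2.005  0.456  1.157 -0.839]
```

```bash
python3 -m inch '[0,2,1,1,6,-3,-5, 0,4,2,2,12,-7,-10, 0,6,3,3,18,-10,-16, 0,8,4,3,24,-14,-21, 0,10,5,4,30,-17,-26, 0,12,5,4,36,-21,-32, 0,14,5.5,5,41,-24,-37, 0,14,5.5,5,45,-26,-40]'
python3 - <<'E'
from kin import *
go([430,-150,400],[1,-.1,0],xdir=[.1,1,0])
E
```

```text
clock: 2.55
eef_pos: [420.1, -113.2, 373.4]
tool_rot: [-1.195, -1.135, -1.5]
force: [-0.2, 0.5, 0.1]
width: -0.1
shift cm [ 3.99  2.38 -0.15] turn [  33.8 -100.5  -60.7]
now x,y,z axes [[0.03, -0.42, 0.91], [0.43, -0.82, -0.39], [0.9, 0.4, 0.15]] pos [ 420.1 -113.2  373.4] q [-0.447  0.332 -0.265  2.434  1.257  1.352 -1.373]
```

```bash
cat >> data.py <<'E'
D.append(([-0.447,0.332,-0.265,2.434,1.257,1.352,-1.373],[420.1,-113.2,373.4],[-1.195,-1.135,-1.5]))
E
python3 - <<'E'
from data import D; from kin import *
import itertools
I=np.eye(3)
names=["H"]+[f"{a}{k}" for k in (0,1,2,3,4,5,6) for a in "xyz"]
def build(cols):
    M=[];b=[]
    for q,x,e in D:
        F=frames(q,S); c=[]
        for n in cols:
            c.append(I[2] if n=="H" else F[int(n[1])].apply(I["xyz".index(n[0])]))
        M.append(np.array(c).T);b.append(x)
    return np.vstack(M),np.hstack(b)
base=["H","z1","z3","z5"]; ex=["x0","y0","x1","y1","x3","y3","x5","y5","x6","y6","x2","x4"]
out=[]
for k in (1,2,3):
    for c in itertools.combinations(ex,k):
        M,b=build(base+list(c)); p,_,_,sv=np.linalg.lstsq(M,b,rcond=None); out.append((np.linalg.norm(M@p-b),base+list(c),p.round(0),sv[-1].round(2)))
out.sort(key=lambda t:t[0])
for o in out[:14]: print(*o)
E
```

```text
0.07697911660977777 ['H', 'z1', 'z3', 'z5', 'y1', 'y3', 'y5'] [336. 559. 382. 350. -11. -16.  -0.] 0.15
0.0769791166098121 ['H', 'z1', 'z3', 'z5', 'y0', 'y3', 'y5'] [336. 559. 382. 350. -11. -16.  -0.] 0.15
0.14188123116887685 ['H', 'z1', 'z3', 'z5', 'y1', 'y3', 'x6'] [335. 559. 381. 349. -12. -16.  -1.] 0.14
0.14188123116889362 ['H', 'z1', 'z3', 'z5', 'y0', 'y3', 'x6'] [335. 559. 381. 349. -12. -16.  -1.] 0.14
0.22162921925282364 ['H', 'z1', 'z3', 'z5', 'y1', 'y3', 'x2'] [336. 559. 382. 350. -11. -17.   1.] 0.15
0.2216292192529087 ['H', 'z1', 'z3', 'z5', 'y0', 'y3', 'x2'] [336. 559. 382. 350. -11. -17.   1.] 0.15
0.2574201991233366 ['H', 'z1', 'z3', 'z5', 'y0', 'y3', 'x5'] [336. 559. 383. 349. -11. -17.   1.] 0.14
0.2574201991233602 ['H', 'z1', 'z3', 'z5', 'y1', 'y3', 'x5'] [336. 559. 383. 349. -11. -17.   1.] 0.14
0.3304986586956891 ['H', 'z1', 'z3', 'z5', 'y1', 'x3', 'y3'] [336. 559. 382. 350. -11.  -0. -17.] 0.15
0.3304986586957118 ['H', 'z1', 'z3', 'z5', 'y0', 'x3', 'y3'] [336. 559. 382. 350. -11.  -0. -17.] 0.15
0.34102246178824647 ['H', 'z1', 'z3', 'z5', 'y0', 'x1', 'y3'] [337. 559. 382. 350. -11.   0. -17.] 0.13
0.3410224617882785 ['H', 'z1', 'z3', 'z5', 'x1', 'y1', 'y3'] [337. 559. 382. 350.   0. -11. -17.] 0.13
0.35600655733177844 ['H', 'z1', 'z3', 'z5', 'x0', 'y0', 'y3'] [336. 559. 382. 350.   0. -11. -17.] 0.14
0.3560065573317911 ['H', 'z1', 'z3', 'z5', 'x0', 'y1', 'y3'] [336. 559. 382. 350.   0. -11. -17.] 0.14
```

```bash
cat >> kin.py <<'E'
def fk(q):
    F=frames(q,S);z=np.array([0,0,1.]);y=np.array([0,1.,0])
    return 336*z+F[0].apply(-11*y)+559*F[1].apply(z)+F[3].apply([0,-16.5,382])+350*F[5].apply(z),F[-1]*T
LO=np.array([-3.06,-.37,-1.25,.18,-1.1,.23,-2.94]);HI=np.array([3.06,2.12,1.32,2.47,4.24,1.98,2.94])
def elbow(q):
    F=frames(q,S); e=336*np.array([0,0,1.])+559*F[1].apply([0,0,1]); return e, e+F[3].apply([0,-16.5,382])
def rot(yaw,pitch,roll):
    # tool y along yaw (deg, from world x), pitch up; roll 0: tool x down(camera above), 90: camera right
    c=np.radians
    y=np.array([np.cos(c(yaw))*np.cos(c(pitch)),np.sin(c(yaw))*np.cos(c(pitch)),np.sin(c(pitch))])
    d=np.array([0,0,-1.]);d-=d@y*y;d/=np.linalg.norm(d);l=np.cross(d,y) ; 
    x=np.cos(c(roll))*d+np.sin(c(roll))*np.cross(np.array([0,0,1.]),y)/np.cos(c(pitch))
    x-=x@y*y;x/=np.linalg.norm(x)
    return Ro.from_matrix(np.c_[x,y,np.cross(x,y)])
def ik(pos,R,q0,w=0.02):
    from scipy.optimize import least_squares
    q0=np.clip(q0,LO+.02,HI-.02)
    def f(q):
        p,Rq=fk(q);return np.r_[(p-pos)/10,(R.inv()*Rq).as_rotvec()*20,w*(q-q0)]
    r=least_squares(f,q0,bounds=(LO+.01,HI-.01)); p,Rq=fk(r.x)
    return r.x,np.linalg.norm(p-pos),np.degrees((R.inv()*Rq).magnitude())
E
python3 - <<'E'
from kin import *
from cell import ctrl
np.set_printoptions(precision=2,suppress=True)
q0=ctrl.read_state()['qpos']; print(fk(q0)[0])
for roll in (0,90,180,-90):
  for yaw in (20,30):
    q=q0
    for pos in ([500,-150,330],[525,-140,110],[550,-120,130],[550,-120,260]):
        q,e,a=ik(np.array(pos,float),rot(yaw,6,roll),q); print(roll,yaw,pos,q,round(e,1),round(a,1),"elb",elbow(q)[0].round(),"wr",elbow(q)[1].round())
E
```

```text
[ 419.72 -113.25  373.04]
0 20 [500, -150, 330] [ 1.33  0.59 -1.24  2.28  2.2   0.24 -2.93] 77.4 51.8 elb [  76. -303.  799.] wr [ 325. -192.  532.]
0 20 [525, -140, 110] [ 1.8   2.11 -1.22  2.31  3.58  0.24 -2.93] 2.1 1.8 elb [-110. -467.   49.] wr [ 206. -254.   84.]
0 20 [550, -120, 130] [ 1.7   2.11 -1.24  2.34  3.59  0.36 -2.93] 5.4 1.8 elb [ -62. -476.   49.] wr [ 227. -230.   95.]
0 20 [550, -120, 260] [ 1.54  2.03 -1.24  2.46  3.83  0.71 -2.93] 48.9 16.6 elb [  14. -501.   89.] wr [ 228. -188.  136.]
0 30 [500, -150, 330] [ 1.64  1.99 -1.24  2.46  3.95  0.61 -2.93] 96.2 30.6 elb [ -35. -510.  109.] wr [ 208. -216.  144.]
0 30 [525, -140, 110] [ 1.75  2.02 -1.23  2.32  3.49  0.24 -2.93] 11.0 9.0 elb [ -90. -497.   96.] wr [ 214. -266.  108.]
0 30 [550, -120, 130] [ 1.7   2.04 -1.24  2.31  3.53  0.24 -2.93] 18.1 7.1 elb [ -66. -494.   83.] wr [ 231. -254.  103.]
0 30 [550, -120, 260] [ 1.57  1.96 -1.24  2.46  3.76  0.62 -2.93] 59.1 20.3 elb [   2. -517.  122.] wr [ 223. -206.  149.]
90 20 [500, -150, 330] [-0.31  2.11  1.27  2.46  1.81  1.97 -2.26] 59.8 29.5 elb [456. 149.  49.
[... 2127 characters left out ...]
-1.09  2.31  4.1   0.5  -1.93] 0.0 0.0 elb [ -20. -522.  137.] wr [ 234. -239.   93.]
-90 20 [550, -120, 260] [ 1.52  1.65 -1.24  2.46  3.82  0.67 -1.95] 1.1 0.5 elb [  30. -556.  292.] wr [ 236. -242.  222.]
-90 30 [500, -150, 330] [ 1.67  1.36 -1.24  2.44  4.23  0.55 -2.59] 4.8 3.6 elb [ -52. -545.  451.] wr [ 200. -301.  297.]
-90 30 [525, -140, 110] [ 1.72  1.93 -1.14  2.26  4.23  0.24 -2.12] 7.2 5.9 elb [ -78. -518.  142.] wr [ 221. -284.   98.]
-90 30 [550, -120, 130] [ 1.65  1.92 -1.19  2.24  4.23  0.24 -2.15] 3.8 3.2 elb [ -40. -523.  142.] wr [ 251. -278.  106.]
-90 30 [550, -120, 260] [ 1.56  1.59 -1.24  2.33  4.23  0.43 -2.43] 0.5 0.4 elb [   4. -559.  324.] wr [ 258. -291.  224.]
```

```bash
cat > gs.py <<'E'
from kin import *
np.set_printoptions(precision=2,suppress=True)
rng=np.random.default_rng(0)
for yaw in (10,25,40):
  for pitch in (0,12):
    pos=np.array([550,-130,130.]);sol=[]
    for roll in (0,):
      # q7 is free roll: solve ignoring roll by taking roll 0 then checking all; here ignore roll
      for _ in range(60):
        q0=rng.uniform(LO,HI)
        from scipy.optimize import least_squares
        yd=rot(yaw,pitch,0).as_matrix()[:,1]
        def f(q):
            p,R=fk(q);return np.r_[(p-pos)/10,(R.as_matrix()[:,1]-yd)*20,.02*(q[6])]
        r=least_squares(f,q0,bounds=(LO+.02,HI-.02),max_nfev=60);p,R=fk(r.x)
        if np.linalg.norm(p-pos)<2: 
            m=np.min(np.minimum(r.x-LO,HI-r.x)[:6]); e=elbow(r.x)[0]; sol.append((m,e.round(),r.x,elbow(r.x)[1].round()))
    sol.sort(key=lambda s:-s[0]); print(yaw,pitch,len(sol))
    hi=[s for s in sol if s[1][2]>350]
    for s in sol[:3]+hi[:3]: print("  ",s[0].round(2),s[1],s[3],s[2])
E
python3 gs.py
```

```text
Traceback (most recent call last):
  File "gs.py", line 15, in <module>
    r=least_squares(f,q0,bounds=(LO+.02,HI-.02),max_nfev=60);p,R=fk(r.x)
ValueError: Initial guess is outside of provided bounds
```

```bash
sed -i 's/uniform(LO,HI)/uniform(LO+.03,HI-.03)/' gs.py; time python3 gs.py
```

```text
10 0 21
   0.02 [ -16. -493.   73.] [ 218. -195.  126.] [ 1.6   2.06 -1.23  2.45  3.51  0.71  0.  ]
   0.02 [ -16. -493.   73.] [ 218. -195.  126.] [ 1.6   2.06 -1.23  2.45  3.51  0.71  0.  ]
   0.02 [ -16. -493.   73.] [ 218. -195.  126.] [ 1.6   2.06 -1.23  2.45  3.51  0.71  0.  ]
10 12 11
   0.04 [   1. -499.   84.] [ 224. -189.   57.] [ 1.57  2.04 -1.    2.33  4.2   0.78 -0.  ]
   0.02 [   9. -504.   94.] [ 224. -189.   57.] [ 1.55  2.02 -0.98  2.33  4.22  0.81  0.  ]
   0.02 [  10. -504.   94.] [ 224. -189.   57.] [ 1.55  2.02 -0.98  2.33  4.22  0.81  0.  ]
25 0 19
   0.09 [  -7. -549.  230.] [ 244. -278.  130.] [ 1.58  1.76 -1.08  2.28  4.15  0.43 -0.  ]
   0.06 [   1. -551.  242.] [ 244. -278.  130.] [ 1.57  1.74 -1.06  2.28  4.18  0.46 -0.  ]
   0.04 [   6. -552.  250.] [ 244. -278.  130.] [ 1.56  1.73 -1.04  2.28  4.2   0.48 -0.  ]
25 12 0
40 0 29
   0.14 [   4. -556.  279.] [ 293. -355.  130.] [ 1.56  1.67 -1.09  2.07 -0.95  0.37  0.  ]
   0.14 [   2. -556.  276.] [ 293. -355.  130.] [ 1.57  1.68 -1.1   2.07 -0.92  0.37 -0.  ]
   0.12 [   8. -557.  287.] [ 293. -355.  130.] [ 1.56  1.66 -1.08  2.07 -0.98  0.39 -0.  ]
40 12 16
   0.15 [  18. -548.  225.] [ 299. -350.   57.] [ 1.54  1.77 -1.01  1.98 -0.95  0.63  0.  ]
   0.09 [  30. -550.  241.] [ 299. -349.   57.] [ 1.52  1.74 -0.97  1.98 -1.01  0.68 -0.  ]
   0.07 [  34. -551.  246.] [ 299. -349.   57.] [ 1.51  1.73 -0.95  1.98 -1.03  0.69  0.  ]
real	0m30.210s
user	0m30.357s
sys	0m0.092s
```

```bash
cat > gs2.py <<'E'
from kin import *
from scipy.optimize import least_squares
np.set_printoptions(precision=2,suppress=True)
seeds=[[1.56,1.67,-1.09,2.07,-.95,.37,0],[1.58,1.76,-1.08,2.28,4.15,.43,0]]
rows=[]
for yaw in (20,30,40,50):
 for pitch in (-8,0,6):
  for si,sd in enumerate(seeds):
   for q3 in np.arange(-1.2,0.5,.15):
    ms=[];qs=[]
    for z in (115,260):
      pos=np.array([553,-105,z]);yd=rot(yaw,pitch,0).as_matrix()[:,1]
      idx=[0,1,3,4,5]
      def f(v):
        q=np.array([v[0],v[1],q3,v[2],v[3],v[4],0]);p,R=fk(q);return np.r_[(p-pos)/10,(R.as_matrix()[:,1]-yd)*20]
      s=np.array(sd)[idx] if not qs else qs[-1][idx]
      r=least_squares(f,np.clip(s,LO[idx]-.25,HI[idx]+.25),bounds=(LO[idx]-.3,HI[idx]+.3),max_nfev=50)
      q=np.array([r.x[0],r.x[1],q3,r.x[2],r.x[3],r.x[4],0])
      qs.append(q);ms.append(-9 if r.cost>.02 else np.min(np.minimum(q-LO,HI-q)[:6]))
    rows.append((min(ms),yaw,pitch,si,round(q3,2),qs[0],qs[1],elbow(qs[0])[0].round(),elbow(qs[1])[0].round()))
rows.sort(key=lambda r:-r[0])
for r in rows[:12]: print(*r)
print("seed1",*[r for r in rows if r[3]==1][:3])
E
python3 gs2.py
```

```text
0.09101231622594241 50 -8 0 -1.05 [ 1.45  1.53 -1.05  2.   -0.66  0.44  0.  ] [ 1.42  1.19 -1.05  2.07 -1.01  0.59  0.  ] [  68. -554.  357.] [  77. -513.  545.]
0.08050213659839578 30 -8 1 -1.05 [ 1.49  1.62 -1.05  2.29  4.02  0.41  0.  ] [ 1.42  1.18 -1.05  2.39  4.11  0.6   0.  ] [  45. -556.  308.] [  79. -511.  548.]
0.06685402160683385 50 0 0 -1.05 [ 1.47  1.64 -1.05  1.95 -0.65  0.54  0.  ] [ 1.43  1.3  -1.05  2.06 -1.03  0.65  0.  ] [  56. -555.  296.] [  74. -534.  483.]
0.06524436190115868 50 6 0 -1.05 [ 1.48  1.72 -1.05  1.9  -0.64  0.62  0.  ] [ 1.44  1.39 -1.05  2.04 -1.03  0.71  0.  ] [  50. -550.  251.] [  74. -545.  435.]
0.050000000000000044 50 -8 0 -1.2 [ 1.51  1.65 -1.2   2.   -0.18  0.37  0.  ] [ 1.48  1.29 -1.2   2.07 -0.77  0.46  0.  ] [  33. -556.  293.] [  49. -535.  491.]
0.050000000000000044 50 0 0 -1.2 [ 1.54  1.76 -1.2   1.94 -0.25  0.46  0.  ] [ 1.49  1.41 -1.2   2.06 -0.82  0.51  0.  ] [  20. -549.  230.] [  43. -550.  424.]
0.050000000000000044 50 6 0 -1.2 [ 1.55  1.84 -1.2   1.9  -0.29  0.54  0.  ] [ 1.5   1.5  -1.2   2.04 -0.83  0.56  0.  ] [  14. -53
[... 864 characters left out ...]
0213659839578), 30, -8, 1, np.float64(-1.05), array([ 1.49,  1.62, -1.05,  2.29,  4.02,  0.41,  0.  ]), array([ 1.42,  1.18, -1.05,  2.39,  4.11,  0.6 ,  0.  ]), array([  45., -556.,  308.]), array([  79., -511.,  548.])) (np.float64(0.03664225840232835), 30, -8, 1, np.float64(-1.2), array([ 1.56,  1.75, -1.2 ,  2.29,  3.54,  0.27,  0.  ]), array([ 1.48,  1.29, -1.2 ,  2.39,  3.92,  0.46,  0.  ]), array([   5., -550.,  236.]), array([  49., -535.,  492.])) (np.float64(0.024099575629832337), 30, -8, 1, np.float64(-0.9), array([ 1.4 ,  1.51, -0.9 ,  2.3 ,  4.21,  0.59,  0.  ]), array([ 1.34,  1.09, -0.9 ,  2.39,  4.22,  0.74,  0.  ]), array([  93., -550.,  369.]), array([ 113., -484.,  592.]))
```

```bash
cat > gs3.py <<'E'
from kin import *
from h import atz
from scipy.optimize import least_squares
np.set_printoptions(precision=2,suppress=True)
print("box corners(z71)",[atz("top",p,71)[:2].round() for p in ((133,249),(160,237),(171,267),(145,282))])
print("microscope", [atz("top",p,150)[:2].round() for p in ((62,185),(128,205),(95,262))])
rows=[]
for yaw in (-25,-35,-45,-55):
 for pitch in (-8,0,6):
   for sd in ([-.5,.8,0,2.2,2,1.2,0],[-1,1.2,0.3,2,1.5,1.5,0],[-1,.8,-.5,2.3,2.3,.8,0]):
    for q3 in np.arange(-1.2,1.3,.2):
     ms=[];qs=[]
     for z in (115,260):
      pos=np.array([598,188,z]);yd=rot(yaw,pitch,0).as_matrix()[:,1]
      idx=[0,1,3,4,5]
      def f(v):
        q=np.array([v[0],v[1],q3,v[2],v[3],v[4],0]);p,R=fk(q);return np.r_[(p-pos)/10,(R.as_matrix()[:,1]-yd)*20]
      s=np.array(sd)[idx] if not qs else qs[-1][idx]
      r=least_squares(f,np.clip(s,LO[idx]-.25,HI[idx]+.25),bounds=(LO[idx]-.3,HI[idx]+.3),max_nfev=50)
      q=np.array([r.x[0],r.x[1],q3,r.x[2],r.x[3],r.x[4],0])
      qs.append(q);ms.append(-9 if r.cost>.02 else np.min(np.minimum(q-LO,HI-q)[:6]))
     rows.append((round(min(ms),2),yaw,pitch,round(q3,2),qs[0],qs[1],elbow(qs[0])[0].round(),elbow(qs[0])[1].round()))
rows.sort(key=lambda r:-r[0])
for y in (-25,-35,-45,-55):
  for r in [r for r in rows if r[1]==y][:4]: print(*r)
E
python3 gs3.py
```

```text
box corners(z71) [array([455., 498.]), array([494., 406.]), array([390., 367.]), array([342., 455.])]
microscope [array([670., 709.]), array([598., 491.]), array([413., 595.])]
0.26 -25 6 0.2 [-1.09  1.4   0.2   2.06  1.68  1.51  0.  ] [-1.07  1.1   0.2   2.21  1.73  1.53  0.  ] [256. 488. 431.] [273. 340.  78.]
0.26 -25 6 0.2 [-1.09  1.4   0.2   2.06  1.68  1.51  0.  ] [-1.07  1.1   0.2   2.21  1.73  1.53  0.  ] [256. 488. 431.] [273. 340.  78.]
0.26 -25 6 0.2 [-1.09  1.4   0.2   2.06  1.68  1.51  0.  ] [-1.07  1.1   0.2   2.21  1.73  1.53  0.  ] [256. 488. 431.] [273. 340.  78.]
0.25 -25 6 -0.0 [-0.93  1.38 -0.    2.06  1.73  1.73  0.  ] [-0.93  1.08 -0.    2.21  1.76  1.7   0.  ] [327. 441. 444.] [274. 342.  78.]
0.41 -35 6 0.2 [-1.09  1.37  0.2   1.92  1.49  1.47  0.  ] [-1.08  1.09  0.2   2.06  1.54  1.5   0.  ] [253. 486. 446.] [303. 393.  78.]
0.41 -35 6 0.4 [-1.23  1.42  0.4   1.92  1.41  1.25  0.  ] [-1.21  1.13  0.4   2.06  1.5   1.32  0.  ] [184. 521. 418.] [302. 391.  78.]
0.41 -35 6 0.6 [-1.36  1.51  0.6   1.93  1.31  1.03  0.  ] [-1.34  1.2   0.6   2.06  1.45  1.12  0. 
[... 571 characters left out ...]
2. 438.  78.]
0.57 -45 6 0.6 [-1.33  1.49  0.6   1.77  1.08  1.1   0.  ] [-1.31  1.2   0.6   1.9   1.22  1.18  0.  ] [135. 540. 383.] [341. 437.  78.]
0.71 -55 -8 0.6 [-1.27  1.33  0.6   1.69  0.86  1.04  0.  ] [-1.26  1.07  0.6   1.76  0.96  1.15  0.  ] [163. 518. 470.] [389. 475. 164.]
0.71 -55 -8 0.6 [-1.27  1.33  0.6   1.69  0.86  1.04  0.  ] [-1.26  1.07  0.6   1.76  0.96  1.15  0.  ] [163. 518. 470.] [389. 475. 164.]
0.71 -55 -8 0.6 [-1.27  1.33  0.6   1.69  0.86  1.04  0.  ] [-1.26  1.07  0.6   1.76  0.96  1.15  0.  ] [163. 518. 470.] [389. 475. 164.]
0.7 -55 0 0.6 [-1.27  1.42  0.6   1.65  0.88  1.14  0.  ] [-1.27  1.15  0.6   1.75  1.    1.23  0.  ] [163. 528. 421.] [387. 478. 115.]
```

Run:
```python
from kin import *
from cell import ctrl
np.set_printoptions(precision=2,suppress=True)
s=ctrl.read_state();q=s['qpos'];R0=Ro.from_euler('xyz',s['tool_rot'])
for roll in (0,180):
  q=s['qpos']
  for pos in ([470,230,330],[531,222,115],[598,188,115],[598,188,260]):
    R=rot(-27,-6,roll);q,e,a=ik(np.array(pos,float),R,q,.005);print(roll,pos,q,round(e,1),round(a,1),elbow(q)[0].round(),elbow(q)[1].round())
  R=rot(-27,-6,roll);go([470,230,330],R.as_matrix()[:,1],xdir=R.as_matrix()[:,0])
```

```text
0 [470, 230, 330] [-1.83  1.04  1.31  2.05  0.24  0.55 -2.93] 28.0 27.6 [-122.  467.  618.] [228. 439. 467.]
0 [531, 222, 115] [-1.86  1.93  1.31  2.1  -0.69  0.24 -2.9 ] 4.8 3.3 [-151.  501.  139.] [217. 397. 143.]
0 [598, 188, 115] [-1.68  1.85  1.31  2.01 -0.55  0.24 -2.93] 15.4 9.3 [-57. 535. 184.] [298. 396. 157.]
0 [598, 188, 260] [-1.57  1.28  1.31  2.03 -0.01  0.24 -2.93] 18.1 19.5 [ -1. 535. 497.] [334. 394. 379.]
shift cm [-18.23 -24.14  17.51] turn [ 19.1 153.   50.1]
now x,y,z axes [[0.03, -0.42, 0.91], [0.43, -0.82, -0.39], [0.9, 0.4, 0.15]] pos [ 420.1 -113.2  373.4] q [-0.45  0.33 -0.27  2.43  1.26  1.35 -1.37]
180 [470, 230, 330] [-1.02  0.76 -0.33  2.29  1.42  1.71 -1.49] 0.0 0.0 [202. 329. 740.] [150. 394. 367.]
180 [531, 222, 115] [-0.94  1.24 -0.23  2.14  1.63  1.69 -1.78] 0.0 0.0 [311. 427. 519.] [212. 386. 152.]
180 [598, 188, 115] [-0.83  1.23 -0.15  2.12  1.78  1.64 -1.73] 0.0 0.0 [355. 388. 525.] [280. 353. 152.]
180 [598, 188, 260] [-0.82  0.91 -0.17  2.21  1.74  1.59 -1.52] 0.0 0.0 [301. 325. 677.] [280. 354. 297.]
shift cm [-18.23 -24.14  17.51] turn [ 35.8 -18.3 -13.6]
now x,y,z axes [[0.03, -0.42, 0.91], [0.43, -0.82, -0.39], [0.9, 0.4, 0.15]] pos [ 420.1 -113.2  373.4] q [-0.45  0.33 -0.27  2.43  1.26  1.35 -1.37]
```

```bash
python3 -m inch '[0,-3,-4,3,4,-2,-2, 0,-5,-7,5,8,-4,-3, 0,-8,-10,7.5,12,-6,-5, 0,-10,-13.5,10,17,-9,-7, 0,-13,-17,12,22,-11,-8, 0,-15,-20,14.5,27,-14,-10, 0,-17,-23,16.5,32,-16,-12, 0,-18.2,-24.1,17.5,36,-18,-14, 0,-18.2,-24.1,17.5,36,-18,-14, 0,-18.2,-24.1,17.5,36,-18,-14]'
python3 - <<'E'
from kin import *
R=rot(-27,-6,90).as_matrix();go([470,230,330],R[:,1],xdir=R[:,0])
R=rot(-27,-6,-90).as_matrix();go([470,230,330],R[:,1],xdir=R[:,0])
R=rot(-27,-6,180).as_matrix();go([470,230,330],R[:,1],xdir=R[:,0])
E
```

```text
clock: 3.55
eef_pos: [470.5, 228.2, 330.2]
tool_rot: [-1.543, -1.474, -0.501]
force: [-0.3, -0.7, 0.5]
width: 0.1
shift cm [-0.03 -0.12  0.14] turn [  0.4 -90.2   0.3]
now x,y,z axes [[0.09, -0.05, 1.0], [0.89, -0.45, -0.1], [0.46, 0.89, 0.0]] pos [470.5 228.2 330.2] q [-0.988  0.776 -0.375  2.289  1.424  1.747 -1.503]
shift cm [-0.03 -0.12  0.14] turn [-0.3 89.8  0.4]
now x,y,z axes [[0.09, -0.05, 1.0], [0.89, -0.45, -0.1], [0.46, 0.89, 0.0]] pos [470.5 228.2 330.2] q [-0.988  0.776 -0.375  2.289  1.424  1.747 -1.503]
shift cm [-0.03 -0.12  0.14] turn [ 0.1 -0.2  0.4]
now x,y,z axes [[0.09, -0.05, 1.0], [0.89, -0.45, -0.1], [0.46, 0.89, 0.0]] pos [470.5 228.2 330.2] q [-0.988  0.776 -0.375  2.289  1.424  1.747 -1.503]
```

```bash
python3 -m inch '[0,0,0,0,0,-8,0, 0,0,0,0,0,-16,0, 0,0,0,0,0,-24,0, 0,0,0,0,0,-32,0, 0,0,0,0,0,-40,0, 0,0,0,0,0,-48,0, 0,0,0,0,0,-56,0, 0,0,0,0,0,-64,0, 0,0,0,0,0,-72,0, 0,0,0,0,0,-80,0, 0,0,0,0,0,-88,0, 0,0,0,0,0,-90,0]'; python3 -m inch '[0,0,0,0,0,-8,0, 0,0,0,0,0,-16,0, 0,0,0,0,0,-24,0, 0,0,0,0,0,-32,0, 0,0,0,0,0,-40,0, 0,0,0,0,0,-48,0, 0,0,0,0,0,-56,0, 0,0,0,0,0,-64,0, 0,0,0,0,0,-72,0, 0,0,0,0,0,-80,0, 0,0,0,0,0,-88,0, 0,0,0,0,0,-90,0]'
python3 - <<'E'
from kin import *
from cell import imaging
import cv2,json
R=rot(-27,-6,0).as_matrix();go([531,222,115],R[:,1],xdir=R[:,0])
d=imaging.get_image("wrist"); cv2.imwrite("pics/w1.png",d["img"][:,:,::-1]);json.dump({k:(np.array(v).tolist()) for k,v in d.items() if k!="img"},open("w1_cal.json","w"))
print(-np.array(d["R"]).T@d["t"],np.array(d["R"])[2])
E
```

```text
clock: 4.75
eef_pos: [471.0, 227.3, 331.5]
tool_rot: [-3.045, -0.002, 1.096]
force: [-0.3, 0.5, 0.2]
width: -0.3
clock: 5.95
eef_pos: [471.0, 227.3, 331.5]
tool_rot: [-1.588, 1.474, 2.65]
force: [0.5, -0.1, -0.6]
width: -0.1
shift cm [21.01  7.64 -2.24] turn [-0.2 -0.1 -0.5]
now x,y,z axes [[-0.08, 0.05, -1.0], [0.89, -0.45, -0.1], [-0.46, -0.89, -0.0]] pos [471.  227.3 331.5] q [-0.924  0.79  -0.468  2.287  1.426  1.815  1.637]
[351.49638327 289.33090512 421.85912963] [ 0.81872463 -0.41932669 -0.39224368]
```

View pics/w1.png

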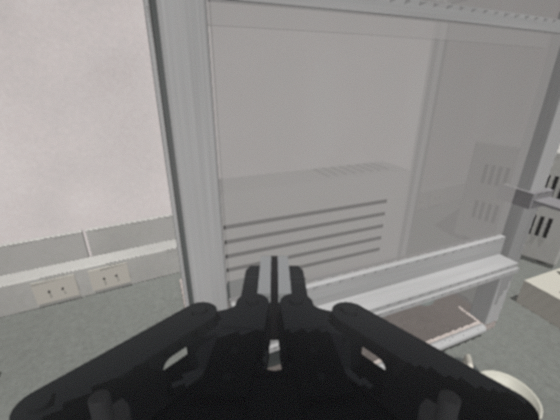

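Run:
```python
import cv2
a=cv2.imread("pics/w1.png")[180:330,400:560]; cv2.imwrite("pics/w1c.png",cv2.resize(a,None,fx=4.8,fy=4,interpolation=cv2.INTER_CUBIC))
```

```text
(no output)
```

View pics/w1c.png

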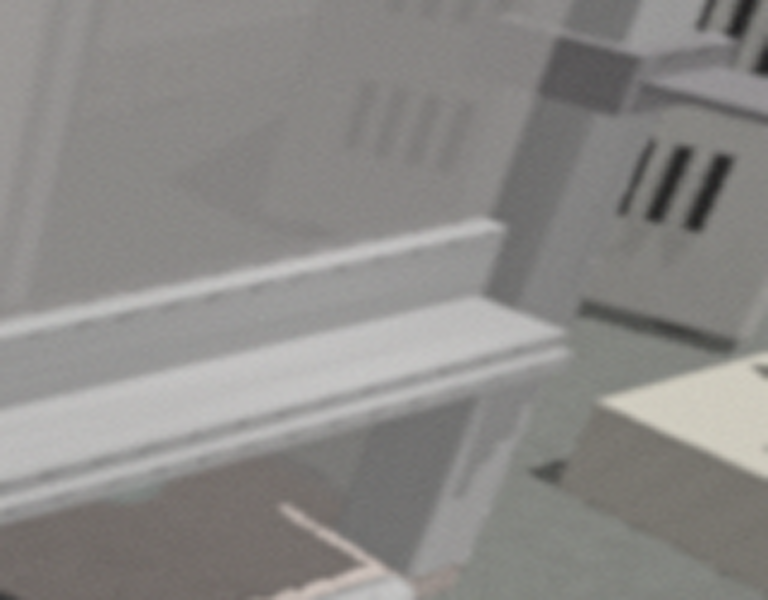

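```bash
cat >> h.py <<'E'
def lipz(n,uv,A=(534,-236),B=(578,207)):
    o,d=ray(n,uv);A=np.array(A,float);B=np.array(B,float);n2=np.array([B[1]-A[1],A[0]-B[0]]);s=((A-o[:2])@n2)/(d[:2]@n2);return o+d*s
E
python3 - <<'E'
from h import *
np.set_printoptions(precision=1,suppress=True)
for uv in ((518.1,270.5),(518.3,263),(400+300/4.8,180+432/4),(400+300/4.8,180+400/4)): print(lipz("w1",uv))
print(tri([("w1",(518.3,263)),("top",(347.9,218.5)),("side",(285.6,153.9))]))
E
```

```text
[ 534.6 -230.   151.6]
[ 535.3 -223.2  166.9]
[ 546.7 -108.5  153.4]
[ 547.2 -103.5  168.3]
(array([ 534.7, -229.4,  163.6]), [2.678200748138601, 3.0484614336865397, 3.6540614137300054])
```

```bash
python3 -m inch '[0,3,1,-0.3,0,0,0, 0,7,2.5,-0.7,0,0,0, 0,11,4,-1.2,0,0,0, 0,15,5.5,-1.7,0,0,0, 0,18,7,-2,0,0,0, 0,20,7.5,-2.2,0,0,0, 0,20,7.5,-2.2,0,0,0]'
python3 - <<'E'
from kin import *
from cell import imaging
import cv2,json
R=rot(-27,-6,0).as_matrix();go([598,188,125],R[:,1],xdir=R[:,0])
for n in("wrist","top","side"):
    d=imaging.get_image(n); cv2.imwrite(f"pics/{n}2.png",d["img"][:,:,::-1]);json.dump({k:(np.array(v).tolist()) for k,v in d.items() if k!="img"},open(f"{n}2_cal.json","w"))
E
```

```text
clock: 6.7
eef_pos: [530.7, 222.3, 122.5]
tool_rot: [-1.597, 1.474, 2.64]
force: [-0.1, -0.0, 0.5]
width: 0.1
shift cm [-0.98  7.49 -0.02] turn [-0.2 -0.2 -0.4]
now x,y,z axes [[-0.09, 0.05, -1.0], [0.89, -0.46, -0.1], [-0.46, -0.89, -0.0]] pos [530.7 222.3 122.5] q [-0.871  1.243 -0.328  2.141  1.638  1.802  1.375]
```

View pics/wrist2.png

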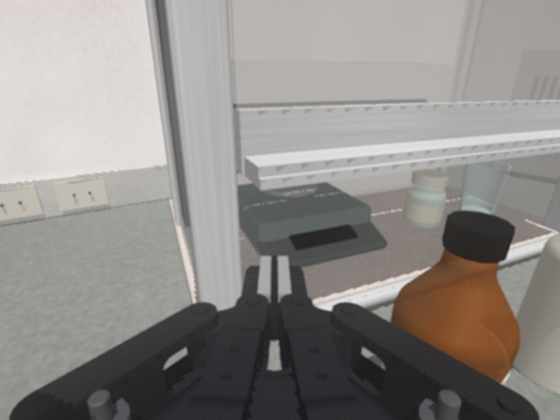

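View pics/top2.png

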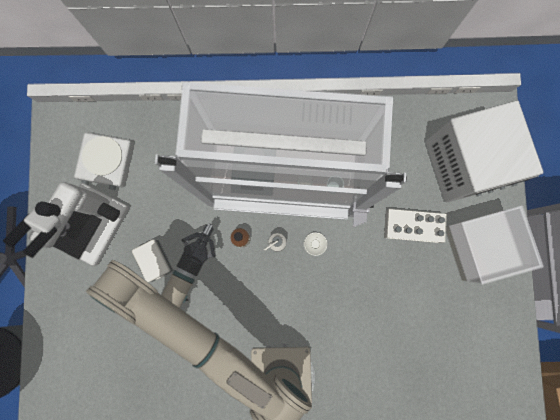

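View pics/side2.png

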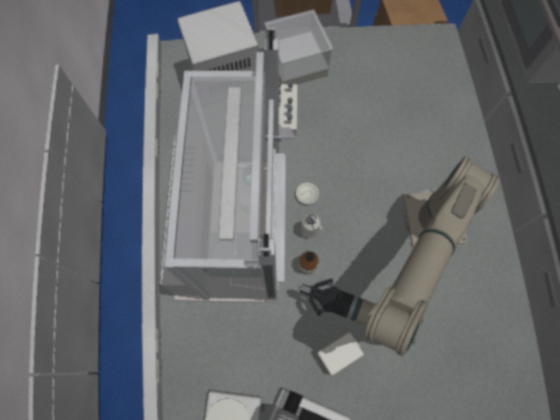

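Run:
```python
import cv2
a=cv2.imread("pics/wrist2.png")[100:220,200:400]; cv2.imwrite("pics/w2c.png",cv2.resize(a,None,fx=4,fy=4,interpolation=cv2.INTER_CUBIC))
a=cv2.imread("pics/top2.png")[190:290,160:290]; cv2.imwrite("pics/t2c.png",cv2.resize(a,None,fx=6,fy=6,interpolation=cv2.INTER_CUBIC))
```

```text
(no output)
```

View pics/w2c.png

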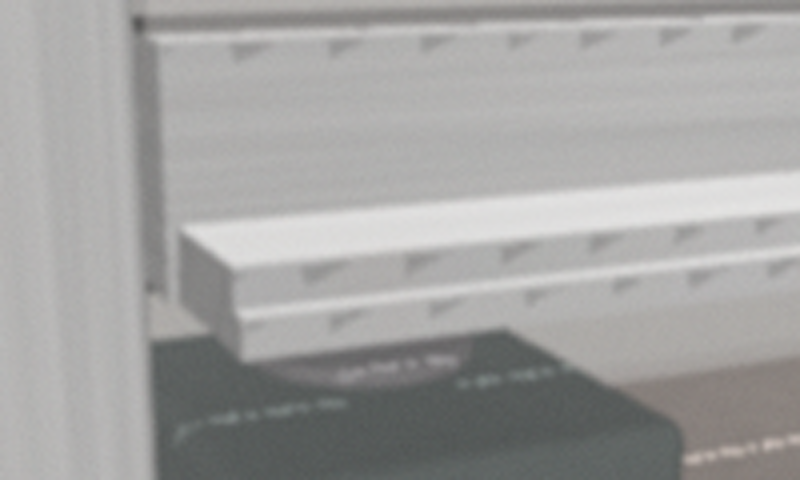

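View pics/t2c.png

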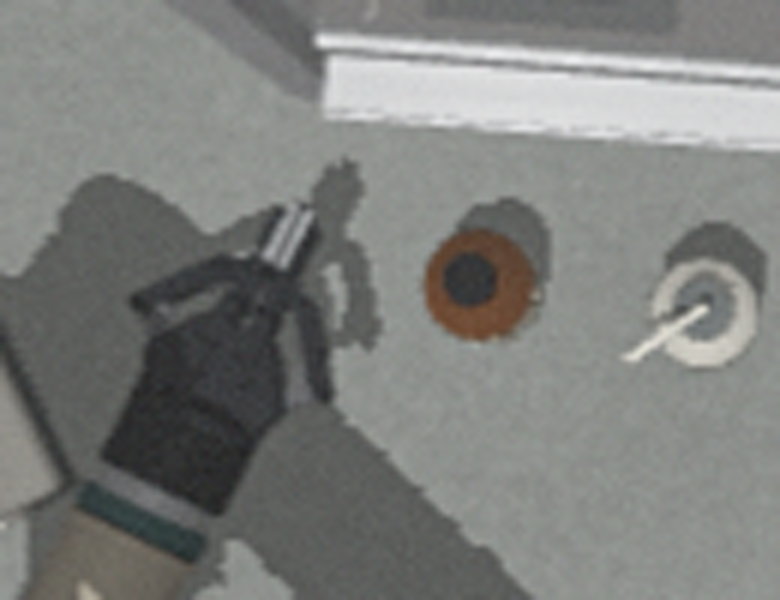

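Run:
```python
from h import *
np.set_printoptions(precision=1,suppress=True)
print(lipz("wrist2",(260.75,190.5)),lipz("wrist2",(258.75,166.25)))
print(tri([("wrist2",(258.75,166.25)),("top",(160+326/6,190+107/6))]),tri([("wrist2",(260.75,190.5)),("top",(160+324/6,190+118/6))]))
print(tri([("w1",(518.1,270.5)),("top",(170+587/3.3,150+227/3.3))]))
```

```text
[578.1 208.1 149.3] [578.2 209.  164.9]
(array([580.9, 206.2, 163.6]), [1.5160203087789712, 1.5160203087789752]) (array([576. , 208.4, 149.9]), [0.5715503463519652, 0.5715503463518951])
(array([ 535.5, -234.1,  149.6]), [0.510702620067571, 0.5107026200676564])
```

```bash
python3 -m inch '[0,0,0,0,5,0,0, 0,0,0,0,10,0,0, 0,-0.1,1,0,10,0,0, 0,-0.2,2.3,0,10,0,0, 0,-0.4,3.6,-0.1,10,0,0, 0,-0.5,5,-0.1,10,0,0, 0,-0.7,6.3,-0.2,10,0,0, 0,-0.8,7.2,-0.2,10,0,0, 0,-0.8,7.5,-0.2,10,0,0, 0,-0.8,7.5,-0.2,10,0,0]'
python3 - <<'E'
from kin import *
from cell import imaging
import cv2,json
R=rot(-37,-6,0).as_matrix();go([598,190,150],R[:,1],xdir=R[:,0])
for n in("wrist",):
    d=imaging.get_image(n); cv2.imwrite(f"pics/{n}3.png",d["img"][:,:,::-1]);json.dump({k:(np.array(v).tolist()) for k,v in d.items() if k!="img"},open(f"{n}3_cal.json","w"))
E
```

```text
clock: 7.85
eef_pos: [598.5, 191.1, 124.7]
tool_rot: [-1.431, 1.474, 2.635]
force: [-0.3, 0.4, -0.5]
width: -0.1
shift cm [-2.52 -0.21  0.16] turn [-0.1  0.8 -0.5]
now x,y,z axes [[-0.08, 0.05, -1.0], [0.79, -0.6, -0.1], [-0.6, -0.8, 0.01]] pos [598.5 191.1 124.7] q [-0.755  1.215 -0.284  1.96   1.635  1.741  1.582]
```

View pics/wrist3.png

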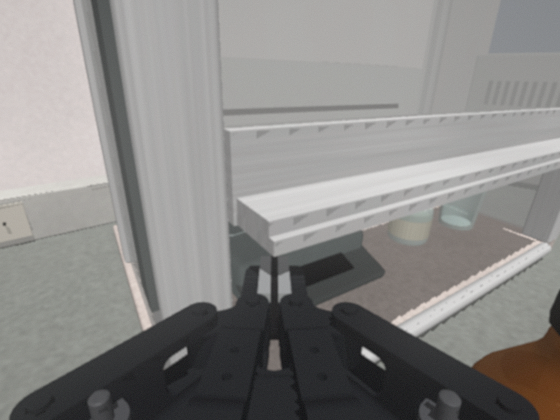

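Run:
```python
from h import *
np.set_printoptions(precision=1,suppress=True)
print(proj("wrist3",[[598.5,191.1,136],[598.5,191.1,124.7],[577,208,149.5],[577,208,163.5],[575,188,149.5]]))
print(lipz("wrist3",(273,250)),lipz("wrist3",(272,235)))
c=cal("wrist3");print(-np.array(c["R"]).T@c["t"])
```

```text
[[275.9 251.7]
 [275.5 270.8]
 [275.4 257.1]
 [275.9 225.7]
 [314.9 244.9]]
[578.1 208.4 152.4] [578.2 208.9 159.3]
[492.  273.8 215. ]
```

```bash
python3 -m inch '[0,0,0.2,0.35,0,0,0, 0,0,0.4,0.7,0,0,0, 0,-0.4,0.4,0.7,0,0,0, 0,-0.8,0.3,0.7,0,0,0, 0,-1,0.3,0.7,0,0,0, 0,-1.2,0.3,0.7,0,0,0, 0,-1.4,0.3,0.7,0,0,0]';python3 -m inch '[0,-0.15,0,0,0,0,0, 0,-0.3,0,0,0,0,0, 0,-0.45,0,0,0,0,0, 0,-0.6,0,0,0,0,0]'
```

```text
clock: 8.6
eef_pos: [597.5, 184.0, 137.8]
tool_rot: [-1.437, 1.471, 2.631]
force: [0.1, 0.1, -3.0]
width: -0.0
clock: 9.0
eef_pos: [597.9, 183.7, 144.2]
tool_rot: [-1.433, 1.473, 2.635]
force: [-2.5, 1.5, -3.4]
width: -0.3
```

Run:
```python
from cell import imaging
import cv2,json,numpy as np
for n in("wrist",):
    d=imaging.get_image(n); cv2.imwrite(f"pics/{n}4.png",d["img"][:,:,::-1]);json.dump({k:(np.array(v).tolist()) for k,v in d.items() if k!="img"},open(f"{n}4_cal.json","w"))
```

```text
(no output)
```

View pics/wrist4.png

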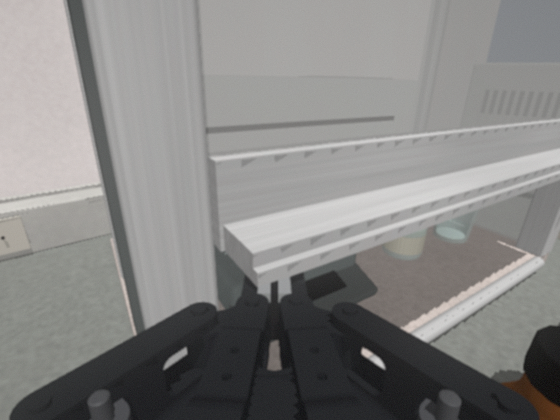

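```bash
python3 -m inch '[0,-0.3,0,0,0,0,0, 0,-0.7,-0.1,0,0,0,0, 0,-1.1,-0.1,0,0,0,0, 0,-1.5,-0.15,0,0,0,0, 0,-1.9,-0.2,0,0,0,0, 0,-2.3,-0.2,0,0,0,0, 0,-2.7,-0.25,0,0,0,0, 0,-3.1,-0.3,0,0,0,0, 0,-3.5,-0.35,0,0,0,0, 0,-3.9,-0.4,0,0,0,0, 0,-4.3,-0.4,0,0,0,0, 0,-4.5,-0.45,0,0,0,0]';python3 -m inch '[0,-0.3,0,0,0,0,0, 0,-0.7,-0.1,0,0,0,0, 0,-1.1,-0.1,0,0,0,0, 0,-1.5,-0.15,0,0,0,0, 0,-1.8,-0.2,0,0,0,0, 0,-2,-0.2,0,0,0,0, 0,-2,-0.2,0,0,0,0]'
python3 - <<'E'
from cell import imaging
import cv2,json,numpy as np
for n in("wrist","top","side"):
    d=imaging.get_image(n); cv2.imwrite(f"pics/{n}5.png",d["img"][:,:,::-1]);json.dump({k:(np.array(v).tolist()) for k,v in d.items() if k!="img"},open(f"{n}5_cal.json","w"))
a=cv2.imread("pics/wrist5.png")[60:210,360:560]; cv2.imwrite("pics/w5c.png",cv2.resize(a,None,fx=4,fy=4,interpolation=cv2.INTER_CUBIC))
E
```

```text
clock: 10.25
eef_pos: [598.5, 183.5, 190.4]
tool_rot: [-1.433, 1.475, 2.633]
force: [-1.5, -1.7, -3.9]
width: 0.1
clock: 10.95
eef_pos: [598.7, 184.2, 210.6]
tool_rot: [-1.44, 1.475, 2.627]
force: [-0.4, -0.7, -1.5]
width: -0.1
```

View pics/wrist5.png

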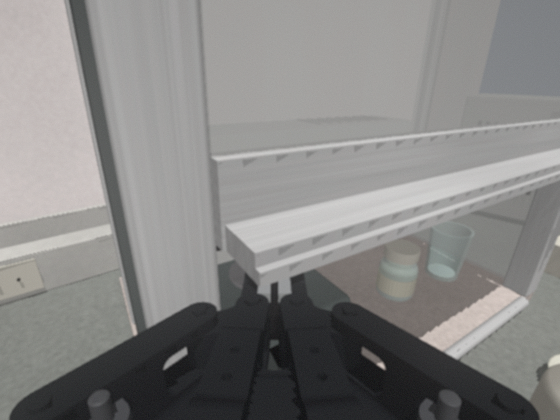

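View pics/w5c.png

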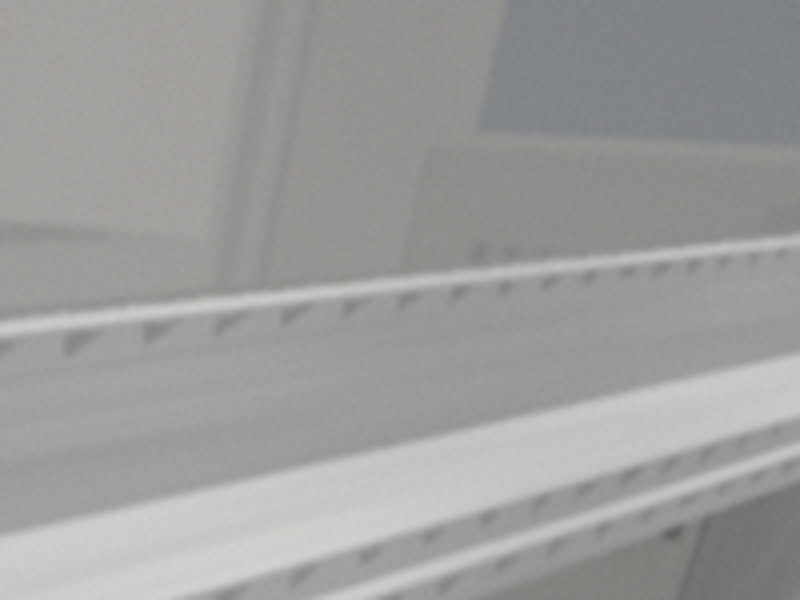

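```bash
python3 -m inch '[0,0.3,0,0,0,0,0, 0,0.8,0,0,0,0,0, 0,1,-1,0,0,0,0, 0,1,-3,0,0,0,0, 0,1,-6,0,0,0,0, 0,1,-9,0,0,0,0, 0,1,-10,0,0,0,0]'
python3 - <<'E'
from kin import *
from cell import ctrl
q=ctrl.read_state()['qpos']
R=rot(-50,-6,0);M=R.as_matrix();go([420,40,330],M[:,1],xdir=M[:,0]); print(ik(np.array([420,40,330.]),R,q,.005))
E
```

```text
clock: 11.8
eef_pos: [516.0, 248.0, 208.8]
tool_rot: [-1.44, 1.471, 2.631]
force: [-1.1, 0.4, 0.2]
width: 0.1
shift cm [-12.24   3.54  22.57] turn [13.2  2.1 -0.4]
now x,y,z axes [[-0.09, 0.05, -1.0], [0.8, -0.6, -0.1], [-0.6, -0.8, 0.01]] pos [516.  248.  208.8] q [-0.893  1.063 -0.381  2.015  1.434  1.813  1.63 ]
(array([-0.81489865,  0.76392656, -0.38583571,  2.43054405,  1.16514201,
        1.70272487,  1.45400083]), np.float64(4.8185268906734755e-06), np.float64(1.5461810984320384e-06))
```

```bash
python3 -m inch '[0,-4,0,0,0,0,0, 0,-8,0.5,2,0,0,0, 0,-11,1,5,3,0,0, 0,-12.4,2,9,6,0,0, 0,-12.4,3,13,9,0,0, 0,-12.4,4,16,12,0,0, 0,-12.4,4.8,19,13,0,0, 0,-12.4,4.8,19,13,0,0, 0,-12.4,4.8,19,13,0,0]'
python3 - <<'E'
from cell import imaging
import cv2,json,numpy as np
for n in("wrist",):
    d=imaging.get_image(n); cv2.imwrite(f"pics/{n}6.png",d["img"][:,:,::-1]);json.dump({k:(np.array(v).tolist()) for k,v in d.items() if k!="img"},open(f"{n}6_cal.json","w"))
E
```

```text
clock: 12.7
eef_pos: [452.9, 58.0, 330.9]
tool_rot: [-1.203, 1.474, 2.637]
force: [0.4, 0.9, -0.1]
width: 0.2
```

View pics/wrist6.png

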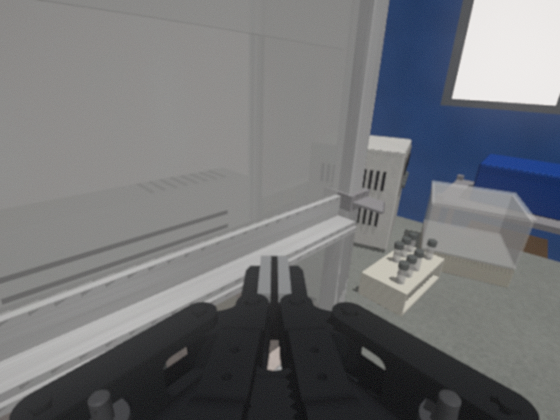

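Run:
```python
import cv2
a=cv2.imread("pics/wrist6.png")[175:255,300:400]; cv2.imwrite("pics/w6c.png",cv2.resize(a,None,fx=7,fy=7,interpolation=cv2.INTER_CUBIC))
a=cv2.imread("pics/top5.png")[190:235,330:385]; cv2.imwrite("pics/t5c.png",cv2.resize(a,None,fx=12,fy=12,interpolation=cv2.INTER_CUBIC))
```

```text
(no output)
```

View pics/w6c.png

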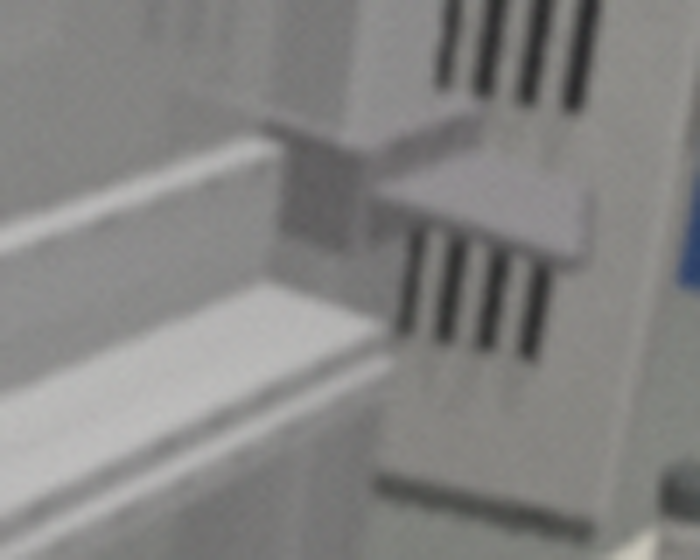

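View pics/t5c.png

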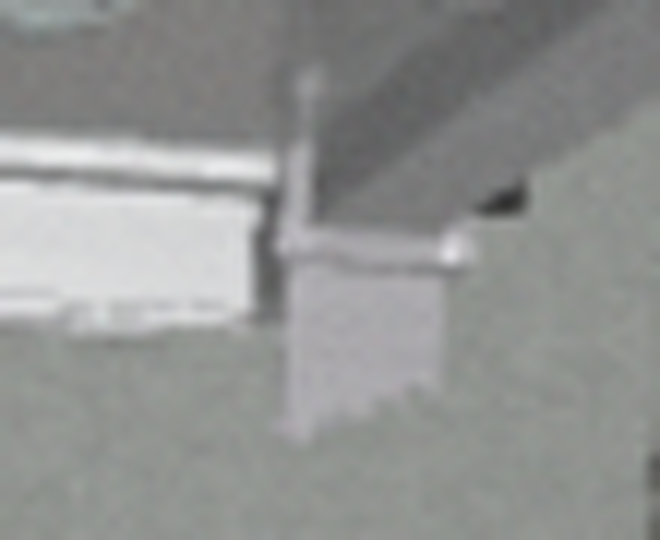

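```bash
python3 - <<'E'
from h import *
np.set_printoptions(precision=1,suppress=True)
W=lambda u,v:(300+u/7,175+v/7)
T=lambda u,v:(330+u/12,190+v/12)
print("mark",tri([("wrist6",W(583,258)),("top",T(297,435))]),tri([("wrist6",W(583,258)),("top",T(297,435)),("side",(295.4,136.7))]))
# upper front right corner
print("lip up",lipz("wrist6",W(386,327),A=(535.5,-234)),tri([("wrist6",W(386,327)),("top",T(252,318))]))
print("ridge",lipz("wrist6",W(391,360),A=(535.5,-234)))
print("lip lo",lipz("wrist6",W(380,397),A=(535.5,-234)))
X=lipz("wrist6",W(386,327),A=(535.5,-234)); print(((proj("wrist6",[X-[0,0,14]])[0]-[300,175])*7))
# left corner in wrist5
print("left5",lipz("wrist5",(262,285)),)
E
python3 - <<'E'
import cv2
a=cv2.imread("pics/wrist5.png")[200:300,200:330]; cv2.imwrite("pics/w5d.png",cv2.resize(a,None,fx=6,fy=6,interpolation=cv2.INTER_CUBIC))
E
```

```text
mark (array([ 502.5, -238.7,  260.3]), [0.34381858597524667, 0.3438185859753153]) (array([ 501.8, -238.2,  260.7]), [0.8881034363072747, 0.6391552788752779, 1.206858442717823])
lip up [ 536.2 -226.6  238.6] (array([ 536.3, -231.3,  236.7]), [1.8542730915847805, 1.8542730915847199])
ridge [ 535.8 -230.7  229.8]
lip lo [ 536.  -228.4  221.9]
[376.9 388. ]
left5 [578.  207.1 223.9]
```

View pics/w5d.png

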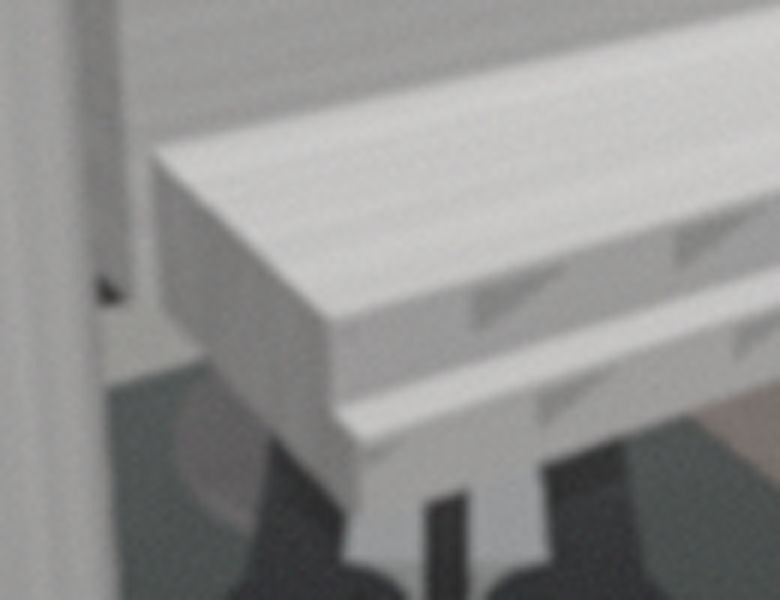

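Run:
```python
from kin import *
R=rot(-50,-6,0);M=R.as_matrix();go([470,210,331],M[:,1],xdir=M[:,0]);go([540,232,203],M[:,1],xdir=M[:,0]);go([596,165,203],M[:,1],xdir=M[:,0])
from h import *
print(lipz("wrist5",(258.7,285)))
```

```text
shift cm [  0.55 -10.47 -11.04] turn [-0.1  1.9 -0.8]
now x,y,z axes [[-0.08, 0.05, -1.0], [0.64, -0.76, -0.09], [-0.76, -0.64, 0.03]] pos [453.   58.7 330.7] q [-0.759  0.779 -0.393  2.342  1.228  1.757  1.569]
shift cm [ 12.8   -6.51 -18.24] turn [-0.1  1.9 -0.8]
now x,y,z axes [[-0.08, 0.05, -1.0], [0.64, -0.76, -0.09], [-0.76, -0.64, 0.03]] pos [453.   58.7 330.7] q [-0.759  0.779 -0.393  2.342  1.228  1.757  1.569]
shift cm [ 12.01   2.19 -18.21] turn [-0.1  1.9 -0.8]
now x,y,z axes [[-0.08, 0.05, -1.0], [0.64, -0.76, -0.09], [-0.76, -0.64, 0.03]] pos [453.   58.7 330.7] q [-0.759  0.779 -0.393  2.342  1.228  1.757  1.569]
[578.16137667 208.62476965 224.5075025 ]
```

```bash
python3 -m inch '[0,0,-3,-4,0,1,0, 0,0.3,-6,-8,0,2,-1, 0,0.6,-10,-11,0,2,-1, 0,4,-9.5,-13,0,2,-1, 0,8,-8,-16,0,2,-1, 0,11,-7,-17.5,0,2,-1, 0,12.8,-6.5,-18.2,0,2,-1, 0,12.8,-6.5,-18.2,0,2,-1, 0,12.7,-5.5,-18.2,0,2,-1]'
python3 - <<'E'
from kin import *
R=rot(-50,-6,0);M=R.as_matrix();go([596,165,203],M[:,1],xdir=M[:,0])
E
```

```text
clock: 13.65
eef_pos: [545.3, 224.9, 202.8]
tool_rot: [-1.572, 1.462, 2.269]
force: [0.0, -0.6, 0.2]
width: -0.1
shift cm [-0.87  7.8  -0.03] turn [ 0.  -0.   0.3]
now x,y,z axes [[-0.07, 0.08, -0.99], [0.64, -0.76, -0.11], [-0.77, -0.64, -0.0]] pos [545.3 224.9 202.8] q [-0.826  1.084 -0.339  1.815  1.333  1.818  1.749]
```

```bash
python3 -m inch '[0,-0.1,1.5,0,0,0,0, 0,-0.3,3,0,0,0,0, 0,-0.5,4.5,0,0,0,0, 0,-0.7,6,0,0,0,0, 0,-0.8,7.2,0,0,0,0, 0,-0.9,7.8,0,0,0,0, 0,-0.9,7.8,0,0,0,0, 0,-1.2,7.8,0,0,0,0, 0,-1.4,7.75,0,0,0,0]';  python3 -m inch '[0,-0.2,0,0,0,0,0, 0,-0.4,0,0,0,0,0]'
python3 - <<'E'
from cell import imaging
import cv2,json,numpy as np
for n in("wrist",):
    d=imaging.get_image(n); cv2.imwrite(f"pics/{n}7.png",d["img"][:,:,::-1]);json.dump({k:(np.array(v).tolist()) for k,v in d.items() if k!="img"},open(f"{n}7_cal.json","w"))
E
```

```text
clock: 14.55
eef_pos: [595.9, 163.7, 208.1]
tool_rot: [-1.568, 1.461, 2.271]
force: [-0.6, 0.5, -0.7]
width: -0.1
clock: 14.75
eef_pos: [595.8, 163.7, 211.8]
tool_rot: [-1.564, 1.46, 2.275]
force: [-3.6, 2.2, -4.0]
width: 0.0
```

View pics/wrist7.png

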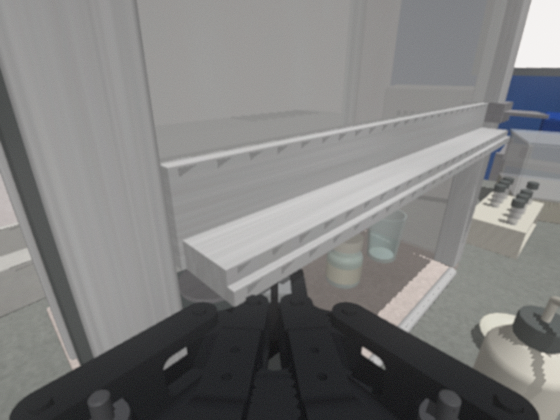

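```bash
python3 -m inch '[0,-0.3,0,0,0,0,0, 0,-0.7,-0.1,0,0,0,0, 0,-1.1,-0.1,0,0,0,0, 0,-1.5,-0.15,0,0,0,0, 0,-1.9,-0.2,0,0,0,0, 0,-2.3,-0.25,0,0,0,0, 0,-2.6,-0.3,0,0,0,0, 0,-2.8,-0.3,0,0,0,0, 0,-2.9,-0.3,0,0,0,0, 0,-2.9,-0.3,0,0,0,0]';  python3 - <<'E'
from cell import imaging
import cv2,json,numpy as np
for n in("wrist",):
    d=imaging.get_image(n); cv2.imwrite(f"pics/{n}8.png",d["img"][:,:,::-1]);json.dump({k:(np.array(v).tolist()) for k,v in d.items() if k!="img"},open(f"{n}8_cal.json","w"))
a=cv2.imread("pics/wrist8.png")[80:180,460:560]; cv2.imwrite("pics/w8c.png",cv2.resize(a,None,fx=6,fy=6,interpolation=cv2.INTER_CUBIC))
E
```

```text
clock: 15.8
eef_pos: [595.9, 163.7, 241.8]
tool_rot: [-1.572, 1.461, 2.267]
force: [-6.9, 3.1, -2.5]
width: -0.1
```

View pics/w8c.png

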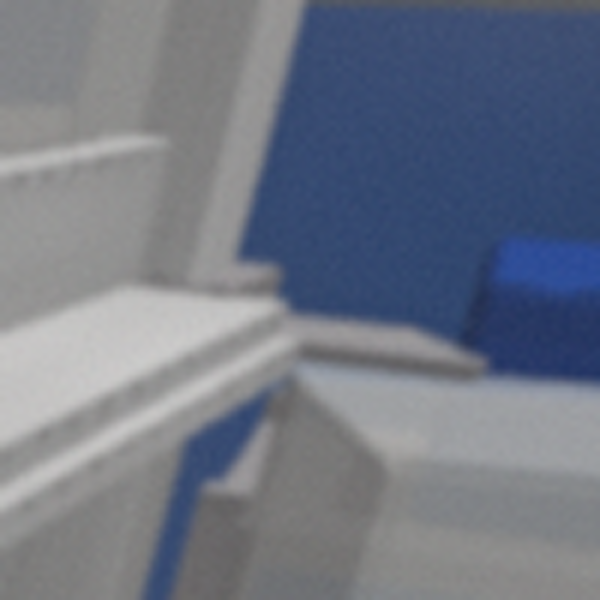

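Run:
```python
from h import *
np.set_printoptions(precision=1,suppress=True)
W=lambda u,v:(460+u/6,80+v/6)
print("mark",tri([("wrist8",W(484,366)),("wrist6",(383.3,211.9)),("top",(354.75,226.25))]))
print("mark z at xy", [ (lambda o,d: (o+d*(( -238.5-o[1])/d[1])))(*ray("wrist8",W(484,366)))])
A=(535.5,-234)
for uv in ((288,303),(300,340),(300,375)): print(lipz("wrist8",W(*uv),A=A))
for z in (254,255,256,258): 
  p=proj("wrist8",[[535,-232,z],[535,-232,z+14],[555,-30+0,z]]);print(z,((p[:2]-[460,80])*6))
```

```text
mark (array([ 502.1, -238.4,  261. ]), [0.6340285154068307, 0.7655344500311118, 0.2995832452618721])
mark z at xy [array([ 501.7, -238.5,  261.4])]
[ 537.1 -217.8  272.8]
[ 534.5 -244.7  261.8]
[ 533.2 -257.8  252.4]
254 [[280.7 384.4]
 [299.7 318.7]]
255 [[282.  379.7]
 [301.1 313.9]]
256 [[283.4 375.1]
 [302.5 309.2]]
258 [[286.1 365.8]
 [305.3 299.6]]
```

```bash
python3 -m inch '[0,-0.1,0,0,0,0,0, 0,-0.2,0,0,0,0,0, 0,-0.3,0,0,0,0,0, 0,-0.4,-0.05,0,0,0,0, 0,-0.4,-0.05,0,0,0,0]';  python3 - <<'E'
from cell import imaging
import cv2,json,numpy as np
for n in("wrist","top"):
    d=imaging.get_image(n); cv2.imwrite(f"pics/{n}9.png",d["img"][:,:,::-1]);json.dump({k:(np.array(v).tolist()) for k,v in d.items() if k!="img"},open(f"{n}9_cal.json","w"))
a=cv2.imread("pics/wrist9.png")[90:160,480:560]; cv2.imwrite("pics/w9c.png",cv2.resize(a,None,fx=8,fy=8,interpolation=cv2.INTER_CUBIC))
E
```

```text
clock: 16.35
eef_pos: [595.9, 163.7, 245.7]
tool_rot: [-1.57, 1.461, 2.269]
force: [-5.2, 3.8, -2.5]
width: 0.2
```

View pics/w9c.png

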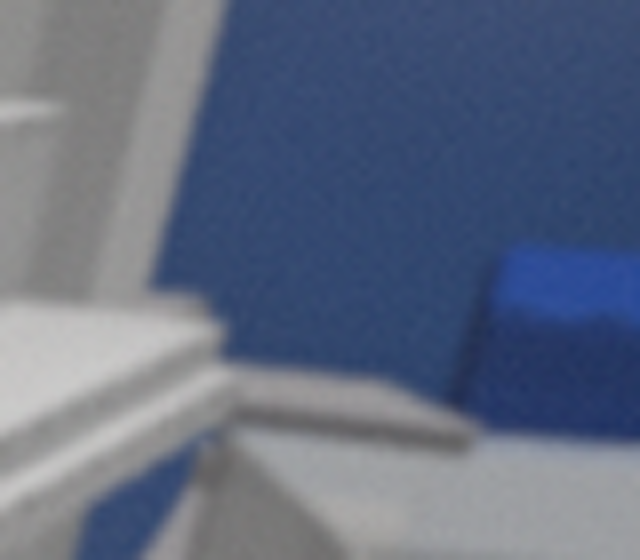

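```bash
python3 -m inch '[0,0.4,0,0,0,0,0, 0,0.8,0,0,0,0,0, 0,0.9,-1.5,0,0,0,0, 0,0.6,-4.5,0,0,0,0, 0,0.2,-8,0,0,0,0, 0,0,-9,0,0,0,0]'
python3 - <<'E'
from kin import *
from cell import ctrl
R=rot(-50,-6,0);M=R.as_matrix();go([455,40,245],M[:,1],xdir=M[:,0]);print(ik(np.array([455,40,245.]),R,ctrl.read_state()['qpos'],.005)[0])
E
```

```text
clock: 17.05
eef_pos: [537.1, 235.7, 255.6]
tool_rot: [-1.585, 1.46, 2.258]
force: [-0.4, 0.2, 1.0]
width: -0.2
shift cm [-0.04  9.71 18.9 ] turn [ 0.2 -0.1  0.4]
now x,y,z axes [[-0.07, 0.09, -0.99], [0.64, -0.76, -0.11], [-0.76, -0.65, -0.0]] pos [537.1 235.7 255.6] q [-0.84   0.993 -0.354  1.821  1.307  1.845  1.821]
[-0.75887999  0.98153116 -0.34498227  2.37188402  1.28444057  1.69202127
  1.31944502]
```

```bash
python3 -m inch '[0,0,0,4,0,0,0, 0,0,2,8,0,0,0, 0,0,4.5,12,0,0,0, 0,0,7,15,0,0,0, 0,0,9,18,0,0,0, 0,0,9.7,18.9,0,0,0, 0,0,9.7,18.9,0,0,0, 0,0,9.7,18.9,0,0,0]';  python3 - <<'E'
from cell import imaging
import cv2,json,numpy as np
for n in("wrist",):
    d=imaging.get_image(n); cv2.imwrite(f"pics/{n}10.png",d["img"][:,:,::-1]);json.dump({k:(np.array(v).tolist()) for k,v in d.items() if k!="img"},open(f"{n}10_cal.json","w"))
E
```

```text
clock: 17.85
eef_pos: [456.6, 37.5, 244.7]
tool_rot: [-1.591, 1.462, 2.248]
force: [0.2, 0.2, 0.3]
width: 0.3
```

View pics/wrist10.png

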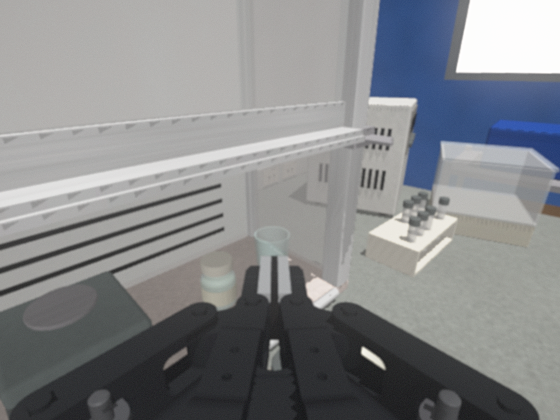

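Run:
```python
import cv2
a=cv2.imread("pics/wrist10.png")[105:175,325:405]; cv2.imwrite("pics/w10c.png",cv2.resize(a,None,fx=8,fy=8,interpolation=cv2.INTER_CUBIC))
```

```text
(no output)
```

View pics/w10c.png

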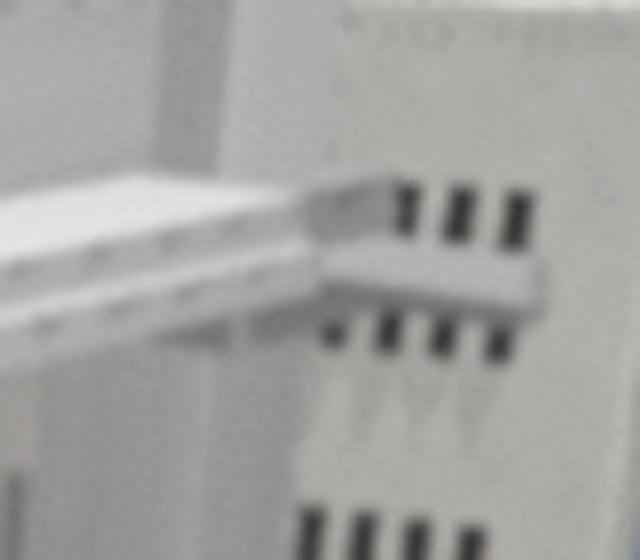

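Run:
```python
from h import *
np.set_printoptions(precision=1,suppress=True)
W=lambda u,v:(325+u/8,105+v/8)
print("mark",tri([("wrist10",W(530,311)),("wrist6",(383.3,211.9)),("top",(354.75,226.25))]),tri([("wrist10",W(530,311)),("top",(354.75,226.25))]))
A=(535.5,-234)
for uv in ((306,196),(322,245),(320,296)): print(lipz("wrist10",W(*uv),A=A))
for z in (254,256,258,260,262): 
  p=proj("wrist10",[[535,-232,z],[535,-232,z+14],[502,-238.5,z]]);print(z,((p-[325,105])*8).tolist())
c=cal("wrist10");print(-np.array(c["R"]).T@c["t"])
```

```text
mark (array([ 502.8, -238.5,  260.6]), [0.7356373091166448, 0.2517044161504492, 0.6814418860521727]) (array([ 502.8, -238.5,  260.8]), [0.6891310448823493, 0.6891310448823077])
[ 536.2 -226.8  275.9]
[ 535.6 -233.3  267.7]
[ 535.5 -234.4  259.6]
254 [[312.11573613392875, 334.31801069033645], [322.101087564974, 244.6581528346378], [533.3146013576115, 356.9239473258531]]
256 [[313.5277926631629, 321.6616936525686], [323.54695919917276, 231.6442454768262], [535.241748076282, 343.83062261164446]]
258 [[314.94462744896146, 308.9550535351916], [324.9977314450475, 218.5782278624606], [537.1756603237754, 330.68324310266325]]
260 [[316.3662579912939, 296.1978385431812], [326.4534217335199, 205.45984001387546], [539.1163636777474, 317.4815283829687]]
262 [[317.7927017868087, 283.3897957063773], [327.9140474763494, 192.2888207952169], [541.0638837068936, 304.2251966888648]]
[371.  140.3 336.7]
```

Run:
```python
import cv2,numpy as np
a=cv2.imread("pics/wrist10.png",0)[125:155,345:400].astype(float)
a=np.clip((a-90)/(210-90)*255,0,255).astype(np.uint8)
cv2.imwrite("pics/w10d.png",cv2.resize(a,None,fx=14,fy=14,interpolation=cv2.INTER_CUBIC))
g=cv2.imread("pics/wrist10.png",0)
for c in (340,350,356,360,362,364,366,368,380,386,390,392): print(c,g[124:152,c])
```

```text
340 [167 169 180 202 218 221 222 224 224 218 198 177 172 170 174 183 197 197
 171 157 158 166 169 161 153 149 148 150]
350 [155 152 160 182 209 223 223 213 193 173 169 169 173 183 197 185 165 164
 170 166 157 136 120 121 135 149 157 161]
356 [175 176 178 181 199 213 206 181 167 165 165 173 188 195 174 159 159 165
 162 148 133 129 128 134 140 147 150 150]
360 [174 176 176 177 186 193 182 168 162 166 172 186 195 183 170 167 168 161
 146 126 117 118 123 133 142 148 148 145]
362 [172 174 174 175 175 169 159 151 154 159 170 184 185 172 166 166 164 157
 136 122 117 122 127 139 145 146 149 149]
364 [172 171 177 173 162 142 138 135 137 136 147 160 168 163 161 159 152 138
 125 118 118 118 121 130 142 155 154 155]
366 [165 170 175 169 155 136 132 134 134 139 142 155 170 179 174 157 132 115
 115 118 115  98  79  84 117 149 160 161]
368 [172 176 176 164 142 124 125 131 135 139 146 160 178 181 176 160 134 119
 117 120 120 122 121 126 145 157 162 162]
380 [172 174 172 168 162 154 148 136 123 113 116 144 170 178 177 180 176 154
 132 114  98  78  60  57  71 104 140 157]
386 [174 173 174 175 173 173 173 170 169 162 160 155 164 175 178 176 177 170
 152 128 114 110  97  85  77  88 124 152]
390 [174 173 174 169 145 101  67  68  76  83  92 103 135 166 173 171 170 171
 163 146 131 140 149 162 166 169 171 174]
392 [174 174 175 173 165 155 156 162 162 167 168 170 166 164 161 155 155 157
 154 147 148 159 168 172 175 171 170 170]
```

View pics/w10d.png

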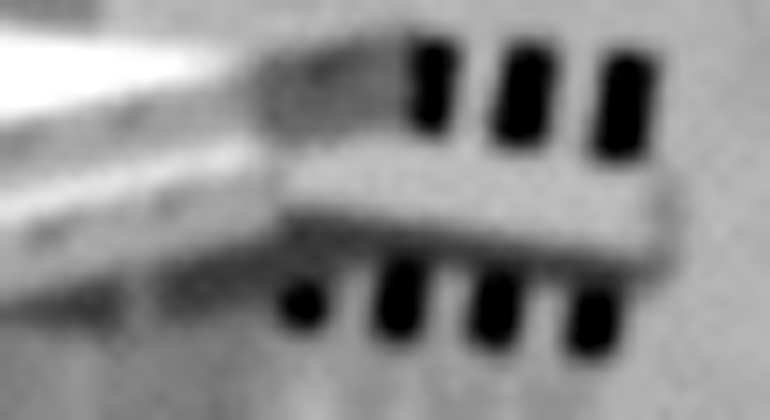

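```bash
python3 -m inch '[0,-4,0,0,0,0,0, 0,-7,-2,-2,0,0,0, 0,-8,-5,-5,0,0,0, 0,-7,-8,-8,0,0,0, 0,-7,-11,-11,0,0,0, 0,-7,-13.5,-12.5,0,0,0, 0,-7,-13.5,-12.5,0,0,0, 0,-7,-13.5,-12.5,0,0,0]';  python3 - <<'E'
from cell import imaging
import cv2,json,numpy as np
for n in("wrist","top"):
    d=imaging.get_image(n); cv2.imwrite(f"pics/{n}11.png",d["img"][:,:,::-1]);json.dump({k:(np.array(v).tolist()) for k,v in d.items() if k!="img"},open(f"{n}11_cal.json","w"))
E
```

```text
clock: 18.7
eef_pos: [470.4, 214.6, 329.1]
tool_rot: [-1.583, 1.462, 2.256]
force: [-0.7, 0.1, -0.5]
width: 0.0
```

View pics/top11.png

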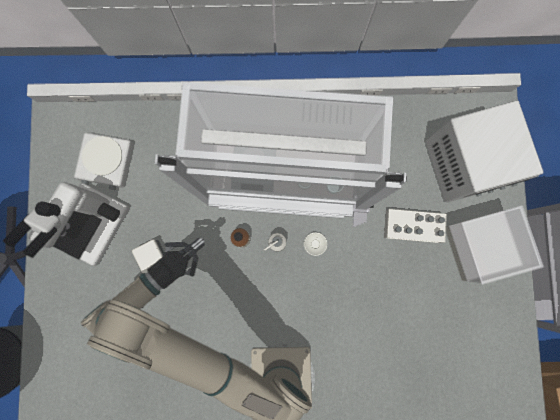

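View pics/wrist11.png

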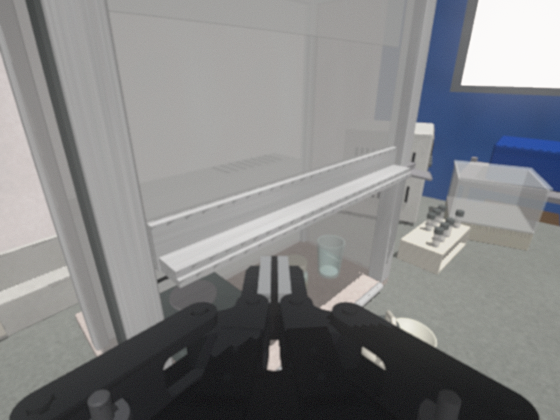

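The bottles, dish, tip box and rack stand at the same pixels as at the start: reagent (240,237), wash bottle (277,241), dish (315,243). The sash stays up with the lip's right end (412,170) beside the pointer, and the hand is clear of everything.

```bash
python3 -c "
from cell import finish_job
print(finish_job())"
```

```text
the job is handed in; nothing more can be done
None
```

The sash is up, with the lip's lower edge about level with the pointer. The job was handed in at about 19 s of the 46 s, with the hand clear of everything.

**What I did:** I put the closed fingertips under the left end of the lip, left of the reagent bottle. I did not use the place behind the dish, because the arm could only just reach it with the hand level. I pushed the sash up in two stages. After the first stage I backed the hand out to measure the pointer, then went back under the lip, finished the push, lowered the fingers and withdrew.

**Last checks:**
- **Height:** the last close wrist picture, with the fingers off the lip, puts the lip's lower edge at about 261 mm and the pointer tip at about 261 mm, good to about 1 mm. The checks disagree slightly. The push height of the fingertips puts the lip at about 258–259 mm, 2–3 mm lower, and an earlier picture put it about 0.6 mm below the pointer. I left it there rather than risk going past.
- **Forces:** the readings between moves stayed under about 8 N. During the push, up to about 7 N of that was sideways; I took it for friction and did not look into it.
- **Loose things:** in the last top picture, the bottles and dish stand where they were at the start, and the tip box and rack show no movement. The jar and beaker in the cabinet were never approached, but I did not measure them again.

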